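# Sort the panels for wind and bolt the sprung press over the true ones

### The arm

A 7-joint arm with a two-finger parallel gripper is mounted at the origin on the work surface. World frame = base frame: x ahead of the robot, y to its left, z up, the work surface at z = 0. Lengths are in m, angles in rad, forces in N, time in s.
With the tool pointing down it reaches from about 0.425 to 0.95 m from the base axis. Payload 16.7 kg.
Tool frame: the origin (TCP) lies at the centre of the arm's flange, where the gripper is bolted on; the fingertips stand arm.tcp_to_tips ahead of it and the grasp point (between the pads) lies 180 mm ahead of it (arm.tcp_to_tips is the distance from the TCP to the fingertips, in m); z points along the fingers, y is the line along which they close (so a half turn about z gives the same grasp; the last joint's range is limited). The gripper opens to 94 mm and grips with 3 to 60 N. Pads are 16 mm wide; open, the fingers measure 119 mm over their backs; the gripper's body (75 mm by 177 mm) begins 78 mm behind the grasp point.
Start: joints at [-1.399, 0.426, 0.074, 1.606, -0.034, 1.111, -0.067], TCP at [0.213, 0.641, 0.405] pointing down, gripper open.
Joint ranges: [-2.85, 2.85], [-0.5, 2.14], [-1.23, 1.37], [0.21, 2.46], [-1.02, 4.16], [0.16, 2.05], [-2.73, 2.73]. Speed limits (rad/s): [1.89, 1.89, 2.39, 2.39, 3.01, 3.01, 3.01].

### API

Orientations are given as a unit quaternion [x, y, z, w].
In Python, from bench import arm gives the robot as it stands. The module is installed in compiled form; this text tells all that it offers.
- The arm moves only by the tool carry_out, never from a script. Its argument "deltas" is a list of rows, each an object of numbers: "dx", "dy", "dz": the shift along the tool's x, y, z scaled (see below); "yaw": the turn about the tool's z scaled (see below); "jaw": the opening, from -1 (shut) to 1 (fully open). In form: [{"dx": .., "dy": .., "dz": .., "yaw": .., "jaw": ..}, ...]. A call has exactly 5 rows; each row is the pose to reach, as a shift and turn from the pose commanded when the call began, along the tool's axes at that moment, turning the shorter way round; what a row does not reach only later rows make up. The controller multiplies each number of a shift by 0.12 m and each number of a turn by pi rad. A row lasts 1/10 s, in which the tool goes at most 50 mm and 8.59 degrees, less where a joint would pass 70% of its speed; a pose out of reach is approached as far as the arm can. A call with a number of a shift or a turn outside -1 to 1 is refused whole. A call with a gripper value outside its range is refused whole. The fingers move at their own pace and stop on an object; "grip_force" is the grip in N (left out, the last holds). Time passes only in rows, so rows that repeat a pose let the fingers close, or fill a call up. It gives the time, the measured TCP pose, the force, the opening and the grip force at its end, in the units of the state.
- arm.observe(): the state, without advancing time (a new reading comes with each control period).
- arm.capture(name): name is "side" or "top"; returns (picture, depth): 384x512x3 uint8, blue, green, red; 384x512 float32, m along the optical axis (not along the pixel's ray), 0 where there is no reading.
- arm.get_calibration(name): a dict with "intrinsics" (3x3 intrinsics, pixels), "distortion" ([k1, k2, p1, p2, k3] as OpenCV has them; the pictures are not rectified), "position" and "orientation" of the camera in the world. Camera axes: x right, y down, z forward; pixel columns grow to the right and rows downward; lengths in m; the calibration is good to about 2 mm. A picture is of the moment at which its call begins. get_calibration takes no time and is no camera call.
- arm.close_job(): hands the job in; it is judged then, once.
The state is a dict: "time": time; "qpos": joint angles; "joint_vel": joint speeds; "effort": joint torques, N m; "eef_pos": TCP position; "tcp_rot": TCP orientation; "force": force on the tool from outside, world axes, zero at the start; "wrist_torque": the same for the moment, N m; "opening": finger opening in m; "grip_force": force on a finger pad.
Only numpy, scipy, OpenCV 4.12 (cv2) and the standard library are available. Lean on these libraries where they do the work, as an engineer would, in place of code of your own. Each camera call takes 0.05 s, during which the arm holds its last target. There are 200 camera calls.

### The job

Find which of the dark wooden panels on the granite plate rock when their corners are pressed in turn: stack the ones that sit solid flat in the well of the panel press and lay the ones that rock in the red rework tray. Then swing the sprung press lid all the way down with its bolt drawn back, hold it there for a moment, and while holding it push the bolt fully home under the keeper so that the lid stays shut when you let go. Leave everything else on the bench alone.

Things in the scene. Friction and masses are not known exactly. Their poses are not given: they have to be found in the camera images.
- panel_a: dark hardwood panel, 100 mm long (its x), 50 mm wide (y), 16 mm thick, 0.06 to 0.13 kg; origin at the centre of its underside, z up. Starts level on the surface plate. Either true (flat underside, sits solid) or in wind (rocks when pressed: see plate); unmarked, all alike from above. May be absent
- panel_b: dark hardwood panel, 100 mm long (its x), 50 mm wide (y), 16 mm thick, 0.06 to 0.13 kg; origin at the centre of its underside, z up. Starts level on the surface plate. Either true (flat underside, sits solid) or in wind (rocks when pressed: see plate); unmarked, all alike from above. May be absent
- panel_c: dark hardwood panel, 100 mm long (its x), 50 mm wide (y), 16 mm thick, 0.06 to 0.13 kg; origin at the centre of its underside, z up. Starts level on the surface plate. Either true (flat underside, sits solid) or in wind (rocks when pressed: see plate); unmarked, all alike from above. May be absent
- panel_d: dark hardwood panel, 100 mm long (its x), 50 mm wide (y), 16 mm thick, 0.06 to 0.13 kg; origin at the centre of its underside, z up. Starts level on the surface plate. Either true (flat underside, sits solid) or in wind (rocks when pressed: see plate); unmarked, all alike from above. May be absent
- plate: flat dark granite surface plate, fixed, 300 x 300 mm, 30 mm thick; origin at the centre of its underside. On it a panel in wind lies as level and as high as a true one, but bears only on a 16 mm wide band along one diagonal: a few N on a corner off that diagonal tips it about 0.13 rad (3 mm down at 38 mm along, 16 mm across from its middle); it levels again when let go
- press: panel press, fixed: wooden base 165 x 225 mm, 20 mm thick; origin under the middle of the bed. Its y points from the bed to the lid's hinge, its x across the lid. A brass keeper (post with a roof, top 89 mm above the bench) stands at x = -52 to -84 mm, y = -60 mm
- press_bed (a point): centre of the press bed's top face, 20 mm above the bench; axes as the press. Six 34 mm high wooden stops around it leave a well of 60 mm (x) by 110 mm (y): panels lie in it stacked flat, long side along y, with 5 mm play all round; the long sides are open for the fingers over the middle 62 mm of y
- lid (a joint): angle of the sprung plywood lid, rad: 1.65 standing open (leaning slightly outwards), 0 shut and level against its stop, 38 mm above the bed. A torsion spring drives it open: it takes 3 N near its end at first, 7 N when shut, and flies open if let go unbolted. 90 mm wide, 10 mm thick, reaching 166 mm from its hinge
- lid_hinge (a point): middle of the lid's hinge axis, which runs along the press's x, 63 mm above the bench; axes as the press. The shut lid extends from here along the press's -y, its mid-plane at the height of the axis
- lid_push (a point): point on the lid's outer face (the top when shut), 140 mm from the hinge and 20 mm to the +x side of the middle: clear space beside the bolt's knob to press on; axes turn with the lid (as the press's when shut)
- bolt (a joint): travel of the cross bolt on the lid, m: 0 drawn back, 0.022 fully home under the keeper's roof. Slides along the press's -x with about 1.5 N of friction and stays where left. It clears the keeper as the lid shuts only if drawn back (under 8 mm); with the lid shut it enters with 2 mm of play
- bolt_knob (a point): top of the bolt's red knob, 16 mm across, standing 31 mm off the lid's outer face, 140 mm from the hinge, 8 mm to the -x side of the lid's middle when drawn back; pushing it towards -x (sideways, with the lid shut) shoots the bolt
- tray: red open rework tray, fixed, outside 190 mm (x) by 130 mm (y), 30 mm high, walls and floor 6 mm thick; origin at the centre of its underside
- chisels: fixed wooden chisel rack with upright handles, 125 mm high; not to be touched
- glue: loose yellow glue bottle, 150 mm tall; to be left alone
- offcut: loose light wood offcut, 90 x 45 x 28 mm; to be left alone
- pot: loose blue pot, 72 mm across, 90 mm tall; to be left alone
- sanding_block: loose cork sanding block, 110 x 60 x 35 mm; to be left alone
Things that resemble listed ones, but are neither listed nor needed, are in the scene too. Leave any blue look-alike of the panel_b alone.

How it is judged:
On the way, in this order (a step that is already met when the one before it is completed fails the run):
1. every true panel lies flat in the press well, let go, and the lid still stands open (x of panel_a in the frame of press_bed between -0.012 and 0.012 m and y of panel_a in the frame of press_bed between -0.012 and 0.012 m and z of panel_a in the frame of press_bed between -0.004 and 0.021 m and angle between each of panel_a, panel_c's own z axis and vertical below 0.08 rad and x of panel_c in the frame of press_bed between -0.012 and 0.012 m and y of panel_c in the frame of press_bed between -0.012 and 0.012 m and z of panel_c in the frame of press_bed between -0.004 and 0.021 m and contact force between the fingers and panel_a below 0.2 N and contact force between the fingers and panel_c below 0.2 N and value of joint lid above 1 rad), for 0.2 s.
2. the lid is wound right down and held there by the robot, the bolt still drawn back (value of joint lid below 0.06 rad and contact force between any of the fingers, the arm and lid above 1 N and value of joint bolt below 0.008 m), for 0.1 s.
3. the bolt is pushed home while the robot still holds the lid down (value of joint lid below 0.06 rad and contact force between any of the fingers, the arm and lid above 0.5 N and value of joint bolt above 0.016 m), for 0.02 s.
At the end, for the whole second after the job is handed in: True panels flat (within 0.08 rad) in the press well, within 12 mm of the bed's middle in x and y; rocking panels in the tray, middle within 75 (x) and 50 mm (y) of its middle, underside below 45 mm; lid within 0.06 rad of shut; bolt at least 15 mm home; panels at rest (x of panel_a in the frame of press_bed between -0.012 and 0.012 m and y of panel_a in the frame of press_bed between -0.012 and 0.012 m and z of panel_a in the frame of press_bed between -0.004 and 0.021 m and angle between each of panel_a, panel_c's own z axis and vertical below 0.08 rad and x of panel_c in the frame of press_bed between -0.012 and 0.012 m and y of panel_c in the frame of press_bed between -0.012 and 0.012 m and z of panel_c in the frame of press_bed between -0.004 and 0.021 m and x of panel_b in the frame of tray between -0.075 and 0.075 m and y of panel_b in the frame of tray between -0.05 and 0.05 m and z of panel_b in the frame of tray between 0 and 0.045 m and x of panel_d in the frame of tray between -0.075 and 0.075 m and y of panel_d in the frame of tray between -0.05 and 0.05 m and z of panel_d in the frame of tray between 0 and 0.045 m and linear speed of each of panel_a, panel_b, panel_c, panel_d below 0.03 m/s and value of joint lid below 0.06 rad and value of joint bolt above 0.015 m and velocity of joint lid below 0.05 rad/s); the robot touches nothing.
It fails at once if another thing on the bench is shoved more than 40 mm or knocked over (distance of any of glue, offcut, pot, sanding_block from where it was at the start of the episode above 0.04 m or angle between any of glue, pot's own z axis and vertical above 0.7 rad).
It fails at once if the chisel rack is struck hard (contact force between any of the arm, the fingers and chisels above 15 N).
Of panel_a, panel_b, panel_c, panel_d only 3 to 4 are there at a start; the rules pass over those that are not, and their reading is None.
At some moment in a run one of panel_a, panel_b, panel_c, panel_d may be knocked a few centimetres aside while the robot is not near it.
It also fails if it takes over 210 s, if anything falls off the work surface, if the arm or the gripper's body presses on something with over 40 N, if the wrist force passes 120 N, or if a joint passes its speed limit or range.

## Working session

There is one attempt and no reset: what is moved stays moved. The work goes in short steps, Python scripts to look and compute and a tool call to move; the robot and the scene stay as the last step left them, time stands still between calls to the robot, and variables do not carry over. Pictures are saved under pics/ and viewed, at most 14 in all, crops included, and the job is handed in when it is done.

Besides the shell and the picture viewer there is one more tool, called by a JSON object that holds its "method" and its "body". carry_out: Moves the arm, as the interface text tells. Shifts and turns lie within -1 to 1; 1 stands for 0.12 m of shift or pi rad of turn. Its arguments: {"type":"object","properties":{"deltas":{"type":"array","items":{"type":"object","properties":{"dx":{"type":"number","minimum":-1,"maximum":1},"dy":{"type":"number","minimum":-1,"maximum":1},"dz":{"type":"number","minimum":-1,"maximum":1},"yaw":{"type":"number","minimum":-1,"maximum":1},"jaw":{"type":"number"}}}},"grip_force":{"type":"number"}},"required":["deltas"]}

```bash
mkdir -p pics
cat > h.py <<'E'
import numpy as np, cv2
from scipy.spatial.transform import Rotation as R
from bench import arm
def cal(n):
    c=arm.get_calibration(n); return np.array(c["intrinsics"]),np.array(c["distortion"]),np.array(c["position"]),R.from_quat(c["orientation"]).as_matrix()
def p3(n,d,uv,win=2):
    K,D,t,M=cal(n); u,v=uv
    w=d[v-win:v+win+1,u-win:u+win+1]; z=np.median(w[w>0])
    q=cv2.undistortPoints(np.array([[[float(u),float(v)]]]),K,D)[0,0]
    return t+M@(np.array([q[0],q[1],1])*z)
def atz(n,uv,h):
    K,D,t,M=cal(n); q=cv2.undistortPoints(np.array([[uv]],float),K,D)[0,0]
    r=M@np.array([q[0],q[1],1]); return t+r*(h-t[2])/r[2]
def snap(n,name):
    im,d=arm.capture(n); cv2.imwrite(f"pics/{name}.png",im); np.save(f"{name}.npy",d); return im,d
E
python3 - <<'E'
from h import *
for n in ("top","side"):
    im,d=snap(n,n+"0"); print(n,[np.round(x,3).tolist() for x in cal(n)])
    cv2.imwrite(f"pics/{n}0b.png",cv2.resize(im,(800,600)))
print(arm.observe(),arm.tcp_to_tips)
E
```

```text
top [[[477.134, 0.0, 268.468], [0.0, 477.134, 190.25], [0.0, 0.0, 1.0]], [-0.147, 0.0, 0.0, 0.0, 0.0], [0.385, -0.033, 1.453], [[0.004, -0.996, 0.086], [-1.0, -0.003, 0.013], [-0.012, -0.086, -0.996]]]
side [[[380.468, 0.0, 254.362], [0.0, 380.468, 194.612], [0.0, 0.0, 1.0]], [-0.069, 0.0, 0.0, 0.0, 0.0], [-0.035, -0.647, 0.719], [[0.776, -0.373, 0.508], [-0.63, -0.473, 0.616], [0.011, -0.798, -0.602]]]
{'time': 0.1, 'qpos': array([-1.39948761,  0.4266544 ,  0.07385834,  1.60651749, -0.03410914,
        1.1107962 , -0.06711086]), 'joint_vel': array([ 0.00033798, -0.0014335 ,  0.00091374, -0.00013282,  0.00097327,
       -0.0021725 , -0.0005869 ]), 'effort': array([ 6.03825538e-03, -9.37461877e+01,  3.67564984e+00, -4.55033541e+01,
       -4.87092300e-02,  1.68216362e-02,  5.99229134e-05]), 'eef_pos': array([0.21281226, 0.64040647, 0.40406697]), 'tcp_rot': array([ 1.59742356e-01,  9.87158583e-01, -5.55416434e-04, -5.39479211e-05]), 'force': array([-0.90510261, -0.13578144, -0.60054453]), 'wrist_torque': array([ 0.01270192, -0.02792655,  0.04463427]), 'grip_force': 0.0, 'opening': 0.09414264382827317} 0.1992
```

View pics/top0b.png

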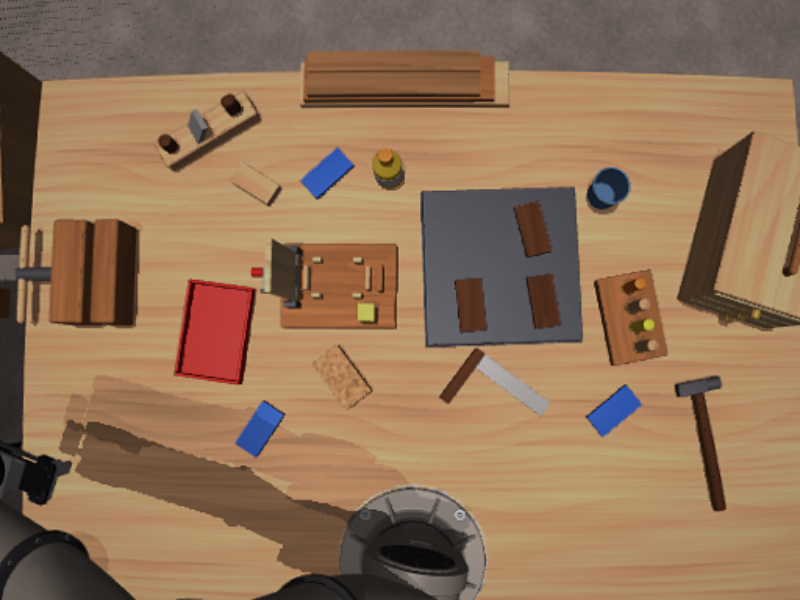

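View pics/side0b.png

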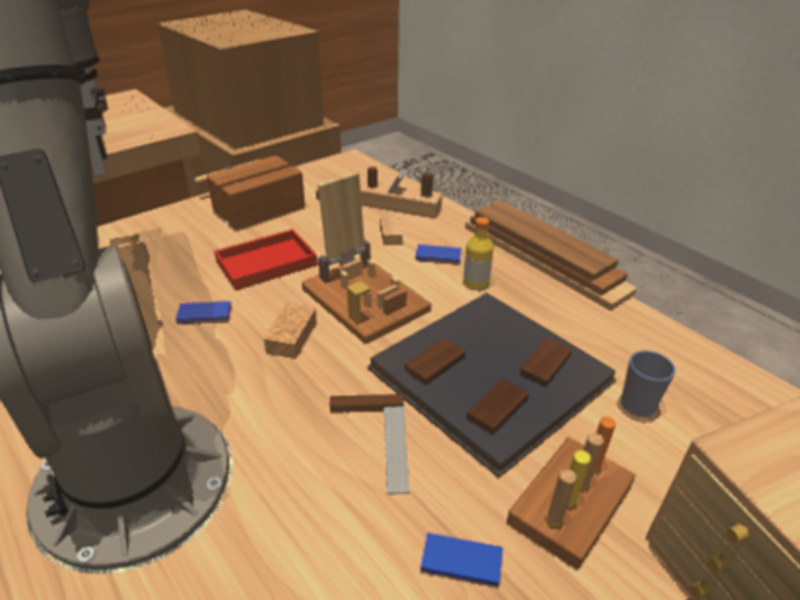

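Top view (800×600 scale): three panels at (471,305), (543,301) and (533,229) on the plate. The press is at (338,285) with the keeper at (367,312), and the lid stands open at (284,272) with its knob at (257,271). The tray is at (215,332). The side view agrees, and the blue panels are look-alikes.

```bash
cat >> h.py <<'E'
def cloud(n,d):
    K,D,t,M=cal(n); v,u=np.mgrid[:384,:512]
    q=cv2.undistortPoints(np.stack([u,v],-1).reshape(-1,1,2).astype(float),K,D).reshape(384,512,2)
    P=np.concatenate([q,np.ones((384,512,1))],-1)*d[...,None]
    return t+P@M.T
def panels(n,im,d,zr=(0.036,0.06),roi=None):
    P=cloud(n,d); hsv=cv2.cvtColor(im,cv2.COLOR_BGR2HSV)
    m=((hsv[...,0]<20)|(hsv[...,0]>170))&(hsv[...,1]>70)&(hsv[...,2]<140)&(P[...,2]>zr[0])&(P[...,2]<zr[1])&(d>0)
    if roi: m&=(P[...,0]>roi[0])&(P[...,0]<roi[1])&(P[...,1]>roi[2])&(P[...,1]<roi[3])
    k,l,s,c=cv2.connectedComponentsWithStats(m.astype(np.uint8)); out=[]
    for i in range(1,k):
        if s[i,4]<250: continue
        pts=P[l==i]; z=np.median(pts[:,2])
        r=cv2.minAreaRect((pts[:,:2]*1000).astype(np.float32)); b=cv2.boxPoints(r)
        e=b[1]-b[0]; f=b[2]-b[1]; L=e if np.hypot(*e)>np.hypot(*f) else f
        a=np.degrees(np.arctan2(L[1],L[0]))%180
        out.append((np.round(r[0],1),np.round(r[1],1),round(a,1),round(z*1000,1),s[i,4],np.round(c[i])))
    return out
E
python3 - <<'E'
from h import *
for n in ("top","side"):
    im=cv2.imread(f"pics/{n}0.png"); d=np.load(n+"0.npy")
    for o in panels(n,im,d): print(n,*o)
im=cv2.imread("pics/top0.png"); d=np.load("top0.npy"); P=cloud("top",d)
# plate, press, tray
s=lambda u,v:(round(u*.64),round(v*.64))
for nm,uv in dict(plate=(500,250),bed=(337,280),baseR=(387,256),keeper=(367,312),lidtop=(270,268),knob=(257,271),tray=(215,332),bench=(420,450),glue=(387,157),pot=(608,188),ch1=(640,283),ch2=(650,345)).items(): print(nm,s(*uv),np.round(p3("top",d,s(*uv),1),4))
hsv=cv2.cvtColor(im,cv2.COLOR_BGR2HSV)
red=((hsv[...,0]<6)|(hsv[...,0]>174))&(hsv[...,1]>170)&(hsv[...,2]>90)
k,l,st,c=cv2.connectedComponentsWithStats(red.astype(np.uint8))
for i in range(1,k):
    if st[i,4]>300:
        pts=P[(l==i)&(P[...,2]>.02)]; print("trayrim",cv2.minAreaRect((pts[:,:2]*1000).astype(np.float32)),np.percentile(pts[:,2],[50,90]))
a=cv2.resize(im[140:230,150:275],None,fx=6,fy=6,interpolation=cv2.INTER_CUBIC); cv2.imwrite("pics/press.png",a)
im=cv2.imread("pics/side0.png")
a=cv2.resize(im[100:230,180:290],None,fx=4.6,fy=4.6,interpolation=cv2.INTER_CUBIC); cv2.imwrite("pics/press_s.png",a)
E
```

```text
top [960.2  29.5] [373.7  74.8] 89.6 54.8 1408 [267.  43.]
top [914.   38.5] [ 26.6 352.7] 90.3 51.8 615 [239.  59.]
top [ 630.2 -566.4] [314.1 101.7] 2.6 48.5 270 [450. 154.]
top [ 640.6 -230.5] [99.8 50.2] 15.3 46.7 547 [341. 146.]
top [ 501.1 -249.5] [99.  50.5] 8.8 46.4 554 [347. 192.]
top [ 494.5 -110.8] [100.3  49.6] 5.7 46.5 558 [301. 195.]
side [ 828.7 1408.9] [311.1 647. ] 126.5 47.4 412 [158.  62.]
side [519.  576.7] [110.4 233.2] 147.8 48.0 334 [164. 129.]
side [905.6   4. ] [ 88.8 305. ] 106.0 45.1 446 [353. 162.]
side [ 490.4 -112. ] [102.3  51.4] 4.5 45.3 568 [278. 230.]
side [ 635.9 -231. ] [103.8  49.8] 14.3 45.1 532 [349. 231.]
side [ 498.  -250.2] [102.1  51.8] 9.4 45.0 689 [318. 259.]
side [ 477.3 -580. ] [124.9  19.5] 71.7 48.5 493 [440. 359.]
plate (320, 160) [ 0.5999 -0.1693  0.0313]
bed (216, 179) [0.5428 0.1447 0.02  ]
baseR (248, 164) [0.5887 0.0479 0.0206]
keeper (235, 200) [0.4747 0.0805 0.0895]
lidtop (173, 172) [0.5383 0.2324 0.2265]
knob (164, 173) [0.5378 0.2605 0.2085]
tray (138, 212) [0.4418 0.387  0.0058]
bench (269, 288) [ 0.2144 -0.017   0.0008]
glue (248, 100) [0.7511 0.0423 0.1517]
pot (389, 120) [ 0.7312 -0.389   0.0049]
ch1 (410, 181) [ 0.5271 -0.4147  0.128 ]
ch2 (416, 221) [ 0.4145 -0.4304  0.1257]
trayrim ((417.7198486328125, 209.2047576904297), (487.8243713378906, 189.1565704345703), 82.31893157958984) [0.03014252 0.03493235]
```

View pics/press.png

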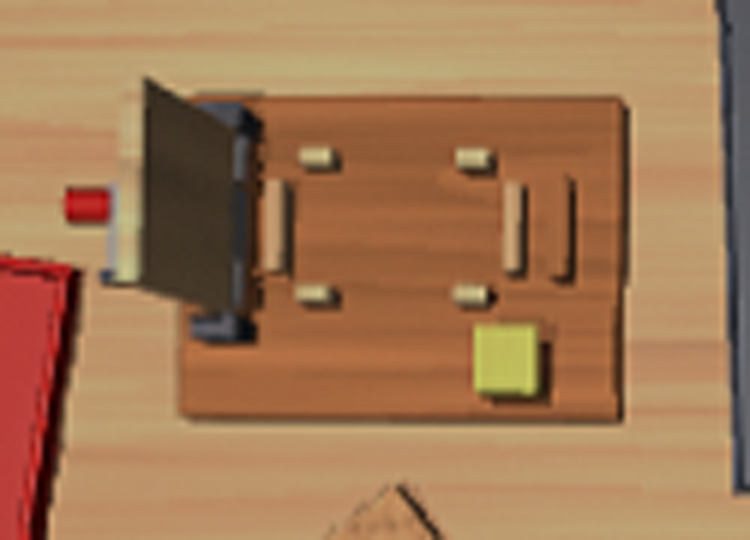

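View pics/press_s.png

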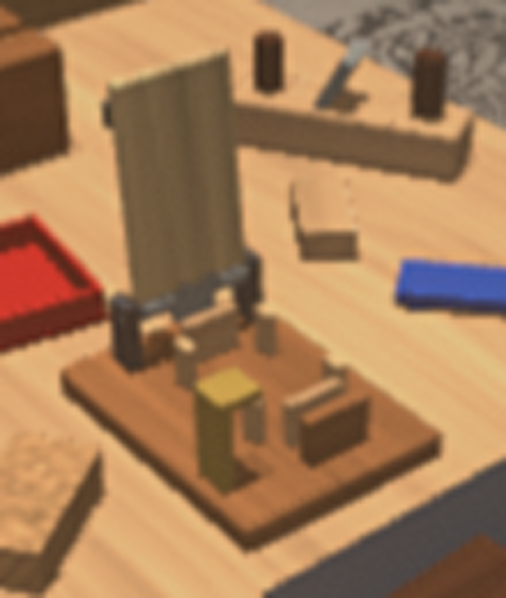

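The enlarged crops show the four small stops at crop pixels (318,157), (474,158), (316,295) and (472,294). The end stops are at (277,226) and (514,228), and the keeper roof spans (475..540, 322..397). The lid leans outwards over +y.

Run:
```python
from h import *
T=lambda x,y,h: atz("top",((x+.5)/6-.5+150,(y+.5)/6-.5+140),h)
S=lambda x,y,h: atz("side",((x+.5)/4.6-.5+180,(y+.5)/4.6-.5+100),h)
st=np.array([T(*p,.054) for p in [(318,157),(474,158),(316,295),(472,294)]]); print("stops",st.round(4).tolist(),st.mean(0))
e=np.array([T(*p,.054) for p in [(277,226),(514,228)]]);print("ends",e.round(4).tolist(),e.mean(0))
b=[T(622,98,.02),T(618,418,.02),T(182,415,.02)]; print("base",np.round(b,4).tolist())
print("keeper T",T(507,360,.089), "S", S(228,387,.089))
sb=[S(440,437,.02),S(250,535,.02),S(64,377,.02)]; print("baseS",np.round(sb,4).tolist(), (sb[0]+sb[2])/2)
print("baseT mid",(b[0]+b[2])/2)
d=np.load("top0.npy");P=cloud("top",d);im=cv2.imread("pics/top0.png")
hsv=cv2.cvtColor(im,cv2.COLOR_BGR2HSV)
red=((hsv[...,0]<6)|(hsv[...,0]>174))&(hsv[...,1]>150)&(hsv[...,2]>70)&(P[...,1]>.28)&(P[...,2]<.05)&(P[...,2]>.022)
pts=P[red];print("tray",cv2.minAreaRect((pts[:,:2]*1000).astype(np.float32)))
m=(abs(P[...,2]-.03)<.006)&(P[...,1]<.0)&(P[...,1]>-.36)&(P[...,0]>.37)&(P[...,0]<.8)
print("plate",cv2.minAreaRect((P[m][:,:2]*1000).astype(np.float32)))
o=arm.observe();print(R.from_quat(o["tcp_rot"]).as_matrix().round(3))
```

```text
stops [[0.5785, 0.1811, 0.054], [0.5781, 0.1036, 0.054], [0.5099, 0.181, 0.054], [0.5107, 0.1038, 0.054]] [0.54431364 0.14237193 0.054     ]
ends [[0.5441, 0.201, 0.054], [0.5434, 0.0834, 0.054]] [0.54374406 0.14219093 0.054     ]
base [[0.6136, 0.0322, 0.02], [0.4516, 0.0331, 0.02], [0.452, 0.2534, 0.02]]
keeper T [0.47589445 0.08322676 0.089     ] S [0.47274765 0.08228688 0.089     ]
baseS [[0.6051, 0.0287, 0.02], [0.4462, 0.0262, 0.02], [0.446, 0.2423, 0.02]] [0.52553034 0.13548699 0.02      ]
baseT mid [0.53277341 0.14279944 0.02      ]
tray ((441.6448059082031, 386.3870849609375), (130.4601287841797, 189.1542205810547), 82.28345489501953)
plate ((554.0076904296875, -192.62208557128906), (339.7311706542969, 340.0754089355469), 2.037972927093506)
[[-0.949  0.315 -0.   ]
 [ 0.315  0.949 -0.001]
 [-0.    -0.001 -1.   ]]
```

```bash
cat >> h.py <<'E'
def plan(wps,start=None):
    """waypoints (x,y,z,psi deg of tool y in world); prints scaled deltas for one call each"""
    if start is None:
        o=arm.observe(); y=R.from_quat(o["tcp_rot"]).as_matrix()[:,1]
        start=(*o["eef_pos"],np.degrees(np.arctan2(y[1],y[0])))
    c=np.array(start,float); print("start",c.round(4))
    for w in wps:
        w=np.array(w,float); a=np.radians(c[3]); d=w-c
        ty=np.array([np.cos(a),np.sin(a)]); tx=np.array([np.sin(-a)*1,np.cos(a)])*1.0
        tx=np.array([-ty[1],ty[0]])  # y x z, z down
        yaw=-((d[3]+180)%360-180)
        v=np.array([tx@d[:2],ty@d[:2],-d[2]])/.12
        print(dict(dx=round(v[0],3),dy=round(v[1],3),dz=round(v[2],3),yaw=round(yaw/180,4)),"" if abs(v).max()<=1 else "BIG"); c=w
E
python3 - <<'E'
from h import *
plan([(.27,.54,.44,31),(.36,.45,.44,-9.5),(.43,.35,.44,-50),(.46,.24,.44,-90),(.46,.13,.44,-90),(.46,.02,.40,-90),(.46,-.1,.33,-90)])
E
```

```text
start [ 0.2128  0.6404  0.4041 71.6161]
{'dx': np.float64(-0.716), 'dy': np.float64(-0.644), 'dz': np.float64(-0.299), 'yaw': np.float64(0.2256)} 
{'dx': np.float64(-1.029), 'dy': np.float64(0.257), 'dz': np.float64(-0.0), 'yaw': np.float64(0.225)} BIG
{'dx': np.float64(-0.726), 'dy': np.float64(0.713), 'dz': np.float64(-0.0), 'yaw': np.float64(0.225)} 
{'dx': np.float64(-0.398), 'dy': np.float64(0.863), 'dz': np.float64(-0.0), 'yaw': np.float64(0.2222)} 
{'dx': np.float64(-0.0), 'dy': np.float64(0.917), 'dz': np.float64(-0.0), 'yaw': np.float64(-0.0)} 
{'dx': np.float64(-0.0), 'dy': np.float64(0.917), 'dz': np.float64(0.333), 'yaw': np.float64(-0.0)} 
{'dx': np.float64(-0.0), 'dy': np.float64(1.0), 'dz': np.float64(0.583), 'yaw': np.float64(-0.0)} BIG
```

{"method": "carry_out", "body": {"deltas": [{"dx": -0.72,"dy": -0.64,"dz": -0.3,"yaw": 0.225,"jaw": -1},{"dx": -0.72,"dy": -0.64,"dz": -0.3,"yaw": 0.225,"jaw": -1},{"dx": -0.72,"dy": -0.64,"dz": -0.3,"yaw": 0.225,"jaw": -1},{"dx": -0.72,"dy": -0.64,"dz": -0.3,"yaw": 0.225,"jaw": -1},{"dx": -0.72,"dy": -0.64,"dz": -0.3,"yaw": 0.225,"jaw": -1}], "grip_force": 10}}

```text
time: 0.6
eef_pos: [0.2712, 0.5396, 0.4411]
tcp_rot: [0.495, 0.869, 0.0, -0.0]
force: [-0.7, 0.0, 0.3]
opening: 0.0578
grip_force: 0.0
```

{"method": "carry_out", "body": {"deltas": [{"dx": -1,"dy": 0.26,"dz": 0,"yaw": 0.225,"jaw": -1},{"dx": -1,"dy": 0.26,"dz": 0,"yaw": 0.225,"jaw": -1},{"dx": -1,"dy": 0.26,"dz": 0,"yaw": 0.225,"jaw": -1},{"dx": -1,"dy": 0.26,"dz": 0,"yaw": 0.225,"jaw": -1},{"dx": -1,"dy": 0.26,"dz": 0,"yaw": 0.225,"jaw": -1}]}}

```text
time: 1.1
eef_pos: [0.3601, 0.4529, 0.4406]
tcp_rot: [0.765, 0.644, -0.0, 0.0]
force: [-0.5, 0.2, -0.6]
opening: 0.0174
grip_force: 0.0
```

{"method": "carry_out", "body": {"deltas": [{"dx": -0.73,"dy": 0.71,"dz": 0,"yaw": 0.225,"jaw": -1},{"dx": -0.73,"dy": 0.71,"dz": 0,"yaw": 0.225,"jaw": -1},{"dx": -0.73,"dy": 0.71,"dz": 0,"yaw": 0.225,"jaw": -1},{"dx": -0.73,"dy": 0.71,"dz": 0,"yaw": 0.225,"jaw": -1},{"dx": -0.73,"dy": 0.71,"dz": 0,"yaw": 0.225,"jaw": -1}]}}

```text
time: 1.6
eef_pos: [0.4296, 0.3525, 0.4406]
tcp_rot: [0.941, 0.339, -0.0, 0.0]
force: [-0.7, 0.1, -0.5]
opening: 0.0006
grip_force: 0.0
```

{"method": "carry_out", "body": {"deltas": [{"dx": -0.4,"dy": 0.86,"dz": 0,"yaw": 0.222,"jaw": -1},{"dx": -0.4,"dy": 0.86,"dz": 0,"yaw": 0.222,"jaw": -1},{"dx": -0.4,"dy": 0.86,"dz": 0,"yaw": 0.222,"jaw": -1},{"dx": -0.4,"dy": 0.86,"dz": 0,"yaw": 0.222,"jaw": -1},{"dx": -0.4,"dy": 0.86,"dz": 0,"yaw": 0.222,"jaw": -1}]}}

```text
time: 2.1
eef_pos: [0.459, 0.2428, 0.4406]
tcp_rot: [1.0, -0.002, -0.0, -0.0]
force: [-0.0, -0.4, 0.1]
opening: 0.0004
grip_force: 0.0
```

{"method": "carry_out", "body": {"deltas": [{"dx": 0,"dy": 0.92,"dz": 0,"yaw": 0,"jaw": -1},{"dx": 0,"dy": 0.92,"dz": 0,"yaw": 0,"jaw": -1},{"dx": 0,"dy": 0.92,"dz": 0,"yaw": 0,"jaw": -1},{"dx": 0,"dy": 0.92,"dz": 0,"yaw": 0,"jaw": -1},{"dx": 0,"dy": 0.92,"dz": 0,"yaw": 0,"jaw": -1}]}}

```text
time: 2.6
eef_pos: [0.4592, 0.1341, 0.4407]
tcp_rot: [1.0, 0.002, -0.0, -0.0]
force: [0.7, -0.1, 0.1]
opening: 0.0007
grip_force: 0.0
```

{"method": "carry_out", "body": {"deltas": [{"dx": 0,"dy": 0.92,"dz": 0.3,"yaw": 0,"jaw": -1},{"dx": 0,"dy": 0.92,"dz": 0.3,"yaw": 0,"jaw": -1},{"dx": 0,"dy": 0.92,"dz": 0.3,"yaw": 0,"jaw": -1},{"dx": 0,"dy": 0.92,"dz": 0.3,"yaw": 0,"jaw": -1},{"dx": 0,"dy": 0.92,"dz": 0.3,"yaw": 0,"jaw": -1}]}}

```text
time: 3.1
eef_pos: [0.4599, 0.0244, 0.4047]
tcp_rot: [1.0, 0.002, -0.0, 0.0]
force: [0.4, -0.1, -0.3]
opening: 0.0005
grip_force: 0.0
```

{"method": "carry_out", "body": {"deltas": [{"dx": -0.06,"dy": 0.8,"dz": 0.7,"yaw": 0,"jaw": -1},{"dx": -0.06,"dy": 0.8,"dz": 0.7,"yaw": 0,"jaw": -1},{"dx": -0.06,"dy": 0.8,"dz": 0.7,"yaw": 0,"jaw": -1},{"dx": -0.06,"dy": 0.8,"dz": 0.7,"yaw": 0,"jaw": -1},{"dx": -0.06,"dy": 0.8,"dz": 0.7,"yaw": 0,"jaw": -1}]}}

```text
time: 3.6
eef_pos: [0.4533, -0.072, 0.3207]
tcp_rot: [1.0, 0.002, -0.0, 0.0]
force: [0.9, 0.1, -0.5]
opening: 0.0007
grip_force: 0.0
```

{"method": "carry_out", "body": {"deltas": [{"dx": 0,"dy": 0.25,"dz": 0.2,"yaw": 0,"jaw": -1},{"dx": 0,"dy": 0.25,"dz": 0.4,"yaw": 0,"jaw": -1},{"dx": 0,"dy": 0.25,"dz": 0.53,"yaw": 0,"jaw": -1},{"dx": 0,"dy": 0.25,"dz": 0.55,"yaw": 0,"jaw": -1},{"dx": 0,"dy": 0.25,"dz": 0.55,"yaw": 0,"jaw": -1}]}}

```text
time: 4.1
eef_pos: [0.4534, -0.102, 0.2553]
tcp_rot: [1.0, 0.002, 0.0, -0.0]
force: [1.0, -0.4, 0.1]
opening: 0.0005
grip_force: 0.0
```

{"method": "carry_out", "body": {"deltas": [{"dx": 0,"dy": 0,"dz": 0.06,"yaw": 0,"jaw": -1},{"dx": 0,"dy": 0,"dz": 0.07,"yaw": 0,"jaw": -1},{"dx": 0,"dy": 0,"dz": 0.08,"yaw": 0,"jaw": -1},{"dx": 0,"dy": 0,"dz": 0.09,"yaw": 0,"jaw": -1},{"dx": 0,"dy": 0,"dz": 0.09,"yaw": 0,"jaw": -1}]}}

```text
time: 4.6
eef_pos: [0.4527, -0.1032, 0.244]
tcp_rot: [1.0, 0.001, 0.0, -0.0]
force: [0.7, 0.2, 1.0]
opening: 0.0007
grip_force: 0.6
```

{"method": "carry_out", "body": {"deltas": [{"dx": 0,"dy": 0,"dz": 0.004,"yaw": 0,"jaw": -1},{"dx": 0,"dy": 0,"dz": 0.008,"yaw": 0,"jaw": -1},{"dx": 0,"dy": 0,"dz": 0.012,"yaw": 0,"jaw": -1},{"dx": 0,"dy": 0,"dz": 0.012,"yaw": 0,"jaw": -1},{"dx": 0,"dy": 0,"dz": 0.012,"yaw": 0,"jaw": -1}]}}

```text
time: 5.1
eef_pos: [0.4528, -0.1033, 0.243]
tcp_rot: [1.0, 0.001, 0.0, -0.0]
force: [-6.2, 3.3, 22.5]
opening: 0.0005
grip_force: 11.4
```

{"method": "carry_out", "body": {"deltas": [{"dx": 0,"dy": 0,"dz": -0.1,"yaw": 0,"jaw": -1},{"dx": 0.03,"dy": 0.22,"dz": -0.1,"yaw": 0,"jaw": -1},{"dx": 0.03,"dy": 0.22,"dz": -0.1,"yaw": 0,"jaw": -1},{"dx": 0.03,"dy": 0.22,"dz": -0.03,"yaw": 0,"jaw": -1},{"dx": 0.03,"dy": 0.22,"dz": -0.025,"yaw": 0,"jaw": -1}]}}

```text
time: 5.6
eef_pos: [0.4565, -0.1297, 0.2453]
tcp_rot: [1.0, 0.001, 0.0, 0.0]
force: [-4.1, -0.9, 24.8]
opening: 0.0003
grip_force: 12.4
```

{"method": "carry_out", "body": {"deltas": [{"dx": 0,"dy": 0,"dz": 0.006,"yaw": 0,"jaw": -1},{"dx": 0,"dy": 0,"dz": 0.012,"yaw": 0,"jaw": -1},{"dx": 0,"dy": 0,"dz": 0.015,"yaw": 0,"jaw": -1},{"dx": 0,"dy": 0,"dz": 0.015,"yaw": 0,"jaw": -1},{"dx": 0,"dy": 0,"dz": 0.015,"yaw": 0,"jaw": -1}]}}

```text
time: 6.1
eef_pos: [0.4565, -0.13, 0.2449]
tcp_rot: [1.0, 0.001, 0.001, -0.001]
force: [-14.7, -0.1, 61.0]
opening: 0.0002
grip_force: 30.6
```

{"method": "carry_out", "body": {"deltas": [{"dx": 0,"dy": 0,"dz": -0.1,"yaw": 0,"jaw": -1},{"dx": 0.03,"dy": 0.3,"dz": -0.1,"yaw": 0,"jaw": -1},{"dx": 0.03,"dy": 0.93,"dz": -0.1,"yaw": 0,"jaw": -1},{"dx": 0.03,"dy": 0.93,"dz": -0.1,"yaw": 0,"jaw": -1},{"dx": 0.03,"dy": 0.93,"dz": -0.1,"yaw": 0,"jaw": -1}]}}

```text
time: 6.6
eef_pos: [0.4596, -0.244, 0.2553]
tcp_rot: [1.0, -0.001, -0.0, 0.001]
force: [0.5, 0.4, -0.5]
opening: 0.0005
grip_force: 0.0
```

{"method": "carry_out", "body": {"deltas": [{"dx": 0,"dy": 0,"dz": 0.04,"yaw": 0,"jaw": -1},{"dx": 0,"dy": 0,"dz": 0.07,"yaw": 0,"jaw": -1},{"dx": 0,"dy": 0,"dz": 0.085,"yaw": 0,"jaw": -1},{"dx": 0,"dy": 0,"dz": 0.085,"yaw": 0,"jaw": -1},{"dx": 0,"dy": 0,"dz": 0.085,"yaw": 0,"jaw": -1}]}}

```text
time: 7.1
eef_pos: [0.4603, -0.2399, 0.2454]
tcp_rot: [1.0, 0.002, -0.0, -0.001]
force: [-4.5, 3.6, 14.1]
opening: 0.0007
grip_force: 7.5
```

{"method": "carry_out", "body": {"deltas": [{"dx": 0,"dy": 0,"dz": -0.08,"yaw": 0,"jaw": -1},{"dx": 0.03,"dy": 0.23,"dz": -0.08,"yaw": 0,"jaw": -1},{"dx": 0.03,"dy": 0.23,"dz": -0.04,"yaw": 0,"jaw": -1},{"dx": 0.03,"dy": 0.23,"dz": 0,"yaw": 0,"jaw": -1},{"dx": 0.03,"dy": 0.23,"dz": 0,"yaw": 0,"jaw": -1}]}}

```text
time: 7.6
eef_pos: [0.464, -0.2684, 0.2455]
tcp_rot: [1.0, 0.002, 0.0, -0.0]
force: [-0.6, -2.2, 7.3]
opening: 0.0003
grip_force: 3.5
```

{"method": "carry_out", "body": {"deltas": [{"dx": 0,"dy": 0,"dz": 0.005,"yaw": 0,"jaw": -1},{"dx": 0,"dy": 0,"dz": 0.01,"yaw": 0,"jaw": -1},{"dx": 0,"dy": 0,"dz": 0.01,"yaw": 0,"jaw": -1},{"dx": 0,"dy": 0,"dz": 0.01,"yaw": 0,"jaw": -1},{"dx": 0,"dy": 0,"dz": 0.01,"yaw": 0,"jaw": -1}]}}

```text
time: 8.1
eef_pos: [0.464, -0.2685, 0.2452]
tcp_rot: [1.0, 0.002, 0.0, -0.0]
force: [-8.1, 1.7, 34.2]
opening: 0.0003
grip_force: 17.0
```

{"method": "carry_out", "body": {"deltas": [{"dx": 0,"dy": 0,"dz": -0.08,"yaw": 0,"jaw": -1},{"dx": -0.03,"dy": -0.23,"dz": -0.08,"yaw": 0,"jaw": -1},{"dx": -0.03,"dy": -0.23,"dz": -0.04,"yaw": 0,"jaw": -1},{"dx": -0.03,"dy": -0.23,"dz": 0,"yaw": 0,"jaw": -1},{"dx": -0.03,"dy": -0.23,"dz": 0,"yaw": 0,"jaw": -1}]}}

```text
time: 8.6
eef_pos: [0.4606, -0.2402, 0.2451]
tcp_rot: [1.0, 0.002, -0.0, -0.002]
force: [-10.4, 18.5, 49.7]
opening: 0.0007
grip_force: 25.0
```

{"method": "carry_out", "body": {"deltas": [{"dx": 0,"dy": 0,"dz": -0.09,"yaw": 0,"jaw": -1},{"dx": 0.2,"dy": 0,"dz": -0.09,"yaw": 0,"jaw": -1},{"dx": 0.6,"dy": -0.11,"dz": -0.09,"yaw": 0,"jaw": -1},{"dx": 0.95,"dy": -0.11,"dz": -0.09,"yaw": 0,"jaw": -1},{"dx": 0.95,"dy": -0.11,"dz": -0.09,"yaw": 0,"jaw": -1}]}}

```text
time: 9.1
eef_pos: [0.5789, -0.226, 0.2542]
tcp_rot: [1.0, 0.004, 0.001, 0.0]
force: [0.5, -1.0, -0.5]
opening: 0.0004
grip_force: 0.0
```

{"method": "carry_out", "body": {"deltas": [{"dx": 0.195,"dy": 0,"dz": 0,"yaw": 0,"jaw": -1},{"dx": 0.195,"dy": 0,"dz": 0.04,"yaw": 0,"jaw": -1},{"dx": 0.195,"dy": 0,"dz": 0.07,"yaw": 0,"jaw": -1},{"dx": 0.195,"dy": 0,"dz": 0.085,"yaw": 0,"jaw": -1},{"dx": 0.195,"dy": 0,"dz": 0.085,"yaw": 0,"jaw": -1}]}}

```text
time: 9.6
eef_pos: [0.5966, -0.2285, 0.2453]
tcp_rot: [1.0, 0.001, 0.0, -0.0]
force: [-1.7, 1.2, 13.3]
opening: 0.0004
grip_force: 6.2
```

{"method": "carry_out", "body": {"deltas": [{"dx": 0,"dy": 0,"dz": -0.08,"yaw": 0,"jaw": -1},{"dx": 0.06,"dy": 0.225,"dz": -0.08,"yaw": 0,"jaw": -1},{"dx": 0.06,"dy": 0.225,"dz": -0.04,"yaw": 0,"jaw": -1},{"dx": 0.06,"dy": 0.225,"dz": 0,"yaw": 0,"jaw": -1},{"dx": 0.06,"dy": 0.225,"dz": 0,"yaw": 0,"jaw": -1}]}}

```text
time: 10.1
eef_pos: [0.6042, -0.2541, 0.244]
tcp_rot: [1.0, 0.001, -0.001, -0.0]
force: [-0.4, -0.9, 0.6]
opening: 0.0007
grip_force: 0.4
```

{"method": "carry_out", "body": {"deltas": [{"dx": 0,"dy": 0,"dz": -0.5,"yaw": 0,"jaw": -1},{"dx": 0,"dy": 0,"dz": -0.6,"yaw": 0,"jaw": 0.6},{"dx": 0,"dy": -0.5,"dz": -0.6,"yaw": 0,"jaw": 0.6},{"dx": 0,"dy": -1,"dz": -0.6,"yaw": 0,"jaw": 0.6},{"dx": 0,"dy": -1,"dz": -0.6,"yaw": 0,"jaw": 0.6}]}}

```text
time: 10.6
eef_pos: [0.6046, -0.1292, 0.3164]
tcp_rot: [1.0, 0.004, -0.0, -0.001]
force: [-0.5, -1.0, -0.6]
opening: 0.0291
grip_force: 0.0
```

Run:
```python
from h import *
for n in ("top","side"):
    im,d=snap(n,n+"1")
    for o in panels(n,im,d,roi=(.35,.75,-.36,.02)): print(n,*o)
a=np.vstack([cv2.imread("pics/top1.png"),cv2.imread("pics/side1.png")]); cv2.imwrite("pics/both1.png",cv2.resize(a,(400,600)))
```

```text
top [ 501.2 -249.4] [98.7 50.2] 9.2 46.4 549 [347. 192.]
side [ 490.2 -111.8] [102.1  52.7] 6.5 45.4 571 [278. 230.]
side [ 635.9 -231. ] [104.1  50.5] 13.8 45.2 533 [349. 231.]
side [ 497.6 -250.8] [102.3  50.7] 9.6 45.1 690 [318. 259.]
```

View pics/both1.png

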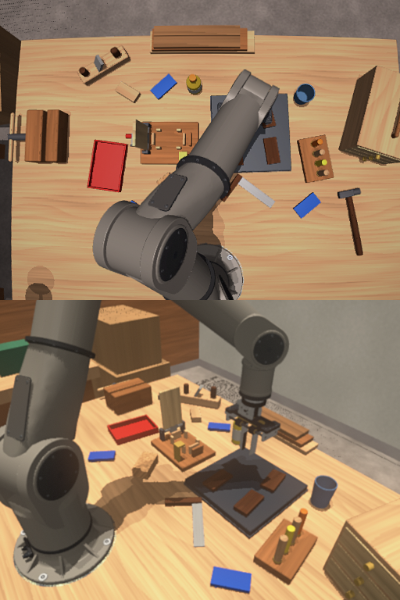

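{"method": "carry_out", "body": {"deltas": [{"dx": -0.44,"dy": 0.5,"dz": 0,"yaw": -0.05,"jaw": 0.6},{"dx": -0.875,"dy": 1,"dz": 0,"yaw": -0.05,"jaw": 0.6},{"dx": -0.875,"dy": 1,"dz": 0.2,"yaw": -0.05,"jaw": 0.6},{"dx": -0.875,"dy": 1,"dz": 0.2,"yaw": -0.05,"jaw": 0.6},{"dx": -0.875,"dy": 1,"dz": 0.2,"yaw": -0.05,"jaw": 0.6}]}}

```text
time: 11.2
eef_pos: [0.4977, -0.257, 0.2924]
tcp_rot: [0.997, 0.078, -0.001, -0.0]
force: [0.5, -0.3, -0.2]
opening: 0.0741
grip_force: 0.0
```

Run:
```python
from h import *
plan([(.4995,-.250,.2335,-80.9)])
```

```text
start [  0.4977  -0.257    0.2924 -81.1039]
{'dx': np.float64(0.024), 'dy': np.float64(-0.055), 'dz': np.float64(0.491), 'yaw': np.float64(-0.0011)}
```

{"method": "carry_out", "body": {"deltas": [{"dx": 0,"dy": 0,"dz": 0.1,"yaw": 0,"jaw": 0.6},{"dx": 0,"dy": 0,"dz": 0.2,"yaw": 0,"jaw": 0.6},{"dx": 0,"dy": 0,"dz": 0.2,"yaw": 0,"jaw": 0.6},{"dx": 0,"dy": 0,"dz": 0.2,"yaw": 0,"jaw": 0.6},{"dx": 0,"dy": 0,"dz": 0.2,"yaw": 0,"jaw": 0.6}]}}

```text
time: 11.7
eef_pos: [0.5002, -0.2546, 0.2689]
tcp_rot: [0.997, 0.08, -0.0, 0.0]
force: [-0.4, -0.0, -0.2]
opening: 0.0754
grip_force: 0.0
```

Run:
```python
from h import *
plan([(.4995,-.250,.2335,-80.9)])
```

```text
start [  0.5002  -0.2546   0.2689 -80.8058]
{'dx': np.float64(-0.0), 'dy': np.float64(-0.039), 'dz': np.float64(0.295), 'yaw': np.float64(0.0005)}
```

{"method": "carry_out", "body": {"deltas": [{"dx": 0,"dy": -0.04,"dz": 0.1,"yaw": 0,"jaw": 0.6},{"dx": 0,"dy": -0.04,"dz": 0.2,"yaw": 0,"jaw": 0.6},{"dx": 0,"dy": -0.04,"dz": 0.27,"yaw": 0,"jaw": 0.6},{"dx": 0,"dy": -0.04,"dz": 0.295,"yaw": 0,"jaw": 0.6},{"dx": 0,"dy": -0.04,"dz": 0.295,"yaw": 0,"jaw": 0.6}]}}

```text
time: 12.2
eef_pos: [0.4989, -0.2502, 0.2328]
tcp_rot: [0.997, 0.08, -0.001, -0.0]
force: [-0.7, -0.0, -0.2]
opening: 0.0749
grip_force: 0.0
```

{"method": "carry_out", "body": {"deltas": [{"dx": 0,"dy": 0,"dz": 0,"yaw": 0,"jaw": -0.2},{"dx": 0,"dy": 0,"dz": 0,"yaw": 0,"jaw": -0.2},{"dx": 0,"dy": 0,"dz": 0,"yaw": 0,"jaw": -0.2},{"dx": 0,"dy": 0,"dz": 0,"yaw": 0,"jaw": -0.2},{"dx": 0,"dy": 0,"dz": 0,"yaw": 0,"jaw": -0.2}], "grip_force": 20}}

```text
time: 12.7
eef_pos: [0.4992, -0.2502, 0.2337]
tcp_rot: [0.997, 0.08, 0.0, 0.0]
force: [0.1, 1.2, 4.6]
opening: 0.05
grip_force: 20.0
```

{"method": "carry_out", "body": {"deltas": [{"dx": 0,"dy": 0,"dz": 0,"yaw": 0,"jaw": -0.2},{"dx": 0,"dy": 0,"dz": -0.2,"yaw": 0,"jaw": -0.2},{"dx": 0,"dy": 0,"dz": -0.5,"yaw": 0,"jaw": -0.2},{"dx": 0,"dy": 0,"dz": -0.8,"yaw": 0,"jaw": -0.2},{"dx": 0,"dy": 0,"dz": -0.8,"yaw": 0,"jaw": -0.2}]}}

```text
time: 13.2
eef_pos: [0.4998, -0.251, 0.3332]
tcp_rot: [0.997, 0.08, 0.003, 0.001]
force: [-0.2, -1.1, -2.1]
opening: 0.0497
grip_force: 20.0
```

Run:
```python
from h import *
plan([(.5,-.13,.34,-60),(.505,-.015,.34,-30),(.54,.095,.34,0),(.542,.142,.34,0)])
```

```text
start [  0.4998  -0.251    0.3332 -80.8619]
{'dx': np.float64(0.161), 'dy': np.float64(-0.995), 'dz': np.float64(-0.057), 'yaw': np.float64(-0.1159)} 
{'dx': np.float64(0.515), 'dy': np.float64(-0.809), 'dz': np.float64(-0.0), 'yaw': np.float64(-0.1667)} 
{'dx': np.float64(0.94), 'dy': np.float64(-0.206), 'dz': np.float64(-0.0), 'yaw': np.float64(-0.1667)} 
{'dx': np.float64(0.392), 'dy': np.float64(0.017), 'dz': np.float64(-0.0), 'yaw': np.float64(-0.0)}
```

{"method": "carry_out", "body": {"deltas": [{"dx": 0.08,"dy": -0.5,"dz": -0.06,"yaw": -0.03,"jaw": -0.2},{"dx": 0.16,"dy": -0.995,"dz": -0.06,"yaw": -0.06,"jaw": -0.2},{"dx": 0.16,"dy": -0.995,"dz": -0.06,"yaw": -0.09,"jaw": -0.2},{"dx": 0.16,"dy": -0.995,"dz": -0.06,"yaw": -0.116,"jaw": -0.2},{"dx": 0.16,"dy": -0.995,"dz": -0.06,"yaw": -0.116,"jaw": -0.2}]}}

```text
time: 13.7
eef_pos: [0.499, -0.1284, 0.3362]
tcp_rot: [0.965, 0.261, -0.0, -0.0]
force: [-0.1, -0.6, -0.6]
opening: 0.0495
grip_force: 20.0
```

{"method": "carry_out", "body": {"deltas": [{"dx": 0.25,"dy": -0.4,"dz": 0,"yaw": -0.04,"jaw": -0.2},{"dx": 0.515,"dy": -0.81,"dz": 0,"yaw": -0.08,"jaw": -0.2},{"dx": 0.515,"dy": -0.81,"dz": 0,"yaw": -0.12,"jaw": -0.2},{"dx": 0.515,"dy": -0.81,"dz": 0,"yaw": -0.167,"jaw": -0.2},{"dx": 0.515,"dy": -0.81,"dz": 0,"yaw": -0.167,"jaw": -0.2}]}}

```text
time: 14.2
eef_pos: [0.5039, -0.0143, 0.3363]
tcp_rot: [0.865, 0.501, -0.0, -0.0]
force: [-1.2, -0.2, -1.0]
opening: 0.0497
grip_force: 20.0
```

{"method": "carry_out", "body": {"deltas": [{"dx": 0.4,"dy": -0.1,"dz": 0,"yaw": -0.04,"jaw": -0.2},{"dx": 0.7,"dy": -0.2,"dz": 0,"yaw": -0.08,"jaw": -0.2},{"dx": 0.94,"dy": -0.2,"dz": 0,"yaw": -0.12,"jaw": -0.2},{"dx": 0.94,"dy": -0.2,"dz": 0,"yaw": -0.167,"jaw": -0.2},{"dx": 0.94,"dy": -0.2,"dz": 0,"yaw": -0.167,"jaw": -0.2}]}}

```text
time: 14.7
eef_pos: [0.5396, 0.0951, 0.3361]
tcp_rot: [0.707, 0.707, -0.0, -0.0]
force: [0.6, -0.8, -1.6]
opening: 0.0496
grip_force: 20.0
```

{"method": "carry_out", "body": {"deltas": [{"dx": 0.2,"dy": 0,"dz": 0,"yaw": 0,"jaw": -0.2},{"dx": 0.39,"dy": 0,"dz": 0,"yaw": 0,"jaw": -0.2},{"dx": 0.39,"dy": 0,"dz": 0,"yaw": 0,"jaw": -0.2},{"dx": 0.39,"dy": 0,"dz": 0,"yaw": 0,"jaw": -0.2},{"dx": 0.39,"dy": 0,"dz": 0,"yaw": 0,"jaw": -0.2}]}}

```text
time: 15.2
eef_pos: [0.5393, 0.1408, 0.3365]
tcp_rot: [0.708, 0.706, -0.0, 0.0]
force: [0.2, 0.1, -0.8]
opening: 0.05
grip_force: 20.0
```

Run:
```python
from h import *
im,d=snap("side","side2"); plan([(.542,.142,.28,0)])
cv2.imwrite("pics/side2c.png",cv2.resize(im[90:240,170:330],(800,600) if 0 else (640,600),interpolation=cv2.INTER_CUBIC))
```

```text
start [ 0.5393  0.141   0.3366 -0.1156]
{'dx': np.float64(0.008), 'dy': np.float64(0.023), 'dz': np.float64(0.472), 'yaw': np.float64(-0.0006)}
```

View pics/side2c.png

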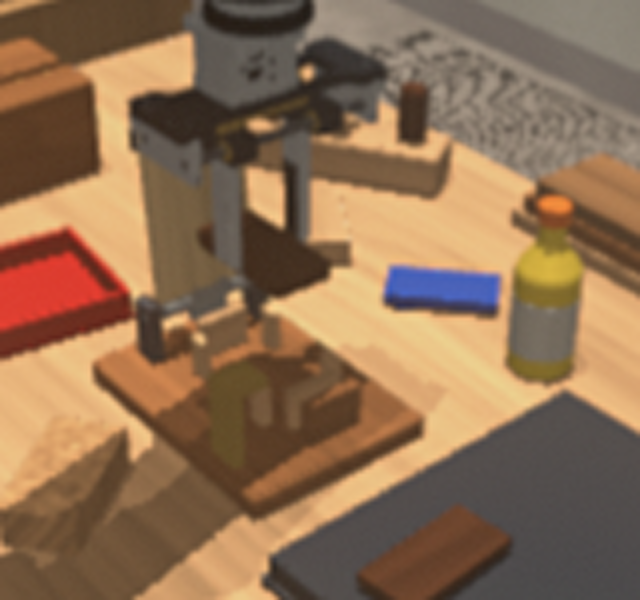

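The held panel hangs level above the well (crop px (265,255)). I'll measure it in the side camera's frame against the bed, as seen in that same camera.

Run:
```python
from h import *
im=cv2.imread("pics/side2.png"); d=np.load("side2.npy")
for o in panels("side",im,d,zr=(.12,.165),roi=(.4,.7,0,.3)): print(*o)
P=cloud("side",np.load("side0.npy"))
m=(abs(P[...,2]-.0535)<.004)&(P[...,0]>.49)&(P[...,0]<.60)&(P[...,1]>.07)&(P[...,1]<.215)
k,l,s,c=cv2.connectedComponentsWithStats(m.astype(np.uint8))
for i in range(1,k): print(s[i,4],P[l==i].mean(0).round(4))
```

```text
[546.3 159.5] [150.1  60.2] 80.7 148.2 354 [239. 153.]
2 [0.593  0.2141 0.0523]
36 [0.5422 0.2012 0.0527]
12 [0.576  0.182  0.0523]
12 [0.5083 0.1816 0.0533]
16 [0.5754 0.1034 0.0523]
41 [0.5415 0.0833 0.0525]
3 [0.5078 0.0977 0.053 ]
```

{"method": "carry_out", "body": {"deltas": [{"dx": 0.01,"dy": 0.027,"dz": 0.2,"yaw": 0,"jaw": -0.2},{"dx": 0.01,"dy": 0.027,"dz": 0.4,"yaw": 0,"jaw": -0.2},{"dx": 0.01,"dy": 0.027,"dz": 0.47,"yaw": 0,"jaw": -0.2},{"dx": 0.01,"dy": 0.027,"dz": 0.47,"yaw": 0,"jaw": -0.2},{"dx": 0.01,"dy": 0.027,"dz": 0.47,"yaw": 0,"jaw": -0.2}]}}

```text
time: 15.75
eef_pos: [0.5428, 0.1432, 0.281]
tcp_rot: [0.707, 0.708, 0.0, 0.0]
force: [-0.1, 0.2, -0.4]
opening: 0.0499
grip_force: 20.0
```

{"method": "carry_out", "body": {"deltas": [{"dx": 0,"dy": 0,"dz": 0.1,"yaw": 0,"jaw": -0.2},{"dx": 0,"dy": 0,"dz": 0.17,"yaw": 0,"jaw": -0.2},{"dx": 0,"dy": 0,"dz": 0.24,"yaw": 0,"jaw": -0.2},{"dx": 0,"dy": 0,"dz": 0.26,"yaw": 0,"jaw": -0.2},{"dx": 0,"dy": 0,"dz": 0.26,"yaw": 0,"jaw": -0.2}]}}

```text
time: 16.25
eef_pos: [0.5424, 0.1435, 0.2485]
tcp_rot: [0.706, 0.708, -0.0, -0.0]
force: [0.3, 0.4, -0.6]
opening: 0.0498
grip_force: 20.0
```

{"method": "carry_out", "body": {"deltas": [{"dx": 0,"dy": 0,"dz": 0.07,"yaw": 0,"jaw": -0.2},{"dx": 0,"dy": 0,"dz": 0.14,"yaw": 0,"jaw": -0.2},{"dx": 0,"dy": 0,"dz": 0.19,"yaw": 0,"jaw": -0.2},{"dx": 0,"dy": 0,"dz": 0.2,"yaw": 0,"jaw": -0.2},{"dx": 0,"dy": 0,"dz": 0.2,"yaw": 0,"jaw": -0.2}]}}

```text
time: 16.75
eef_pos: [0.5424, 0.1436, 0.2247]
tcp_rot: [0.706, 0.708, -0.0, -0.0]
force: [-0.2, 0.2, -1.1]
opening: 0.0496
grip_force: 20.0
```

{"method": "carry_out", "body": {"deltas": [{"dx": 0,"dy": 0,"dz": 0,"yaw": 0,"jaw": 0.4},{"dx": 0,"dy": 0,"dz": 0,"yaw": 0,"jaw": 0.4},{"dx": 0,"dy": 0,"dz": 0,"yaw": 0,"jaw": 0.4},{"dx": 0,"dy": 0,"dz": -0.2,"yaw": 0,"jaw": 0.4},{"dx": 0,"dy": 0,"dz": -0.5,"yaw": 0,"jaw": 0.4}]}}

```text
time: 17.25
eef_pos: [0.5419, 0.1435, 0.2844]
tcp_rot: [0.706, 0.708, -0.002, -0.0]
force: [0.5, 0.6, 1.9]
opening: 0.0658
grip_force: 0.0
```

{"method": "carry_out", "body": {"deltas": [{"dx": 0,"dy": 0,"dz": -0.4,"yaw": 0,"jaw": 0.4},{"dx": 0,"dy": 0,"dz": -0.7,"yaw": 0,"jaw": 0.4},{"dx": -0.4,"dy": 0,"dz": -0.7,"yaw": 0,"jaw": 0.4},{"dx": -0.8,"dy": 0,"dz": -0.7,"yaw": 0,"jaw": 0.4},{"dx": -1,"dy": 0,"dz": -0.7,"yaw": 0,"jaw": 0.4}]}}

```text
time: 17.75
eef_pos: [0.5423, 0.0199, 0.3698]
tcp_rot: [0.707, 0.707, 0.0, 0.0]
force: [0.1, 0.6, -0.1]
opening: 0.0657
grip_force: 0.0
```

Run:
```python
from h import *
for n in ("top","side"):
    im,d=snap(n,n+"3")
    for o in panels(n,im,d,roi=(.35,.75,-.36,.02)): print(n,*o)
    for o in panels(n,im,d,zr=(.03,.044),roi=(.45,.62,.07,.22)): print(n,"bed",*o)
cv2.imwrite("pics/side3c.png",cv2.resize(im[100:220,180:300],(600,600),interpolation=cv2.INTER_CUBIC))
o=arm.observe();print(o["eef_pos"],o["force"])
```

```text
top [ 640.8 -231.2] [100.   50.7] 13.8 46.6 543 [341. 146.]
top [ 493.9 -111. ] [98.9 49.4] 6.2 46.5 558 [301. 195.]
top bed [544.1 167.4] [49.4 48.6] 1.4 36.5 271 [208. 178.]
side [ 491.  -112.3] [102.6  52.5] 6.8 45.4 570 [278. 230.]
side [ 635.2 -231.1] [103.1  50.8] 14.6 45.1 533 [349. 231.]
side bed [541.2 141.2] [121.5  75.3] 89.9 35.8 297 [234. 180.]
[0.54251495 0.01979478 0.36962472] [1.17212546 0.15989417 0.28513131]
```

View pics/side3c.png

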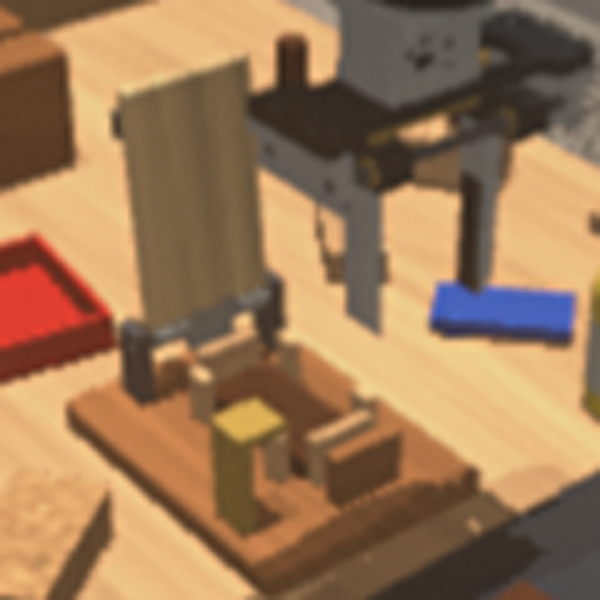

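The panel lies flat in the well; its top is seen at 36 mm. Next is panel P1 (a rocker), to the tray.

Run:
```python
from h import *
plan([(.51,-.05,.34,-42),(.4925,-.1113,.30,-83.7),(.4925,-.1113,.2335,-83.7)])
```

```text
start [ 0.5425  0.0198  0.3696 -0.1398]
{'dx': np.float64(-0.582), 'dy': np.float64(-0.27), 'dz': np.float64(0.247), 'yaw': np.float64(0.2326)} 
{'dx': np.float64(-0.477), 'dy': np.float64(0.233), 'dz': np.float64(0.333), 'yaw': np.float64(0.2317)} 
{'dx': np.float64(0.0), 'dy': np.float64(0.0), 'dz': np.float64(0.554), 'yaw': np.float64(-0.0)}
```

{"method": "carry_out", "body": {"deltas": [{"dx": -0.29,"dy": -0.13,"dz": 0.12,"yaw": 0.233,"jaw": 0.6},{"dx": -0.58,"dy": -0.27,"dz": 0.25,"yaw": 0.233,"jaw": 0.6},{"dx": -0.58,"dy": -0.27,"dz": 0.25,"yaw": 0.233,"jaw": 0.6},{"dx": -0.58,"dy": -0.27,"dz": 0.25,"yaw": 0.233,"jaw": 0.6},{"dx": -0.58,"dy": -0.27,"dz": 0.25,"yaw": 0.233,"jaw": 0.6}]}}

```text
time: 18.35
eef_pos: [0.5106, -0.0455, 0.3391]
tcp_rot: [0.914, 0.406, 0.0, -0.0]
force: [-0.2, 0.8, -0.1]
opening: 0.0752
grip_force: 0.0
```

{"method": "carry_out", "body": {"deltas": [{"dx": -0.25,"dy": 0.12,"dz": 0.15,"yaw": 0.232,"jaw": 0.6},{"dx": -0.48,"dy": 0.23,"dz": 0.33,"yaw": 0.232,"jaw": 0.6},{"dx": -0.48,"dy": 0.23,"dz": 0.33,"yaw": 0.232,"jaw": 0.6},{"dx": -0.48,"dy": 0.23,"dz": 0.33,"yaw": 0.232,"jaw": 0.6},{"dx": -0.48,"dy": 0.23,"dz": 0.33,"yaw": 0.232,"jaw": 0.6}]}}

```text
time: 18.85
eef_pos: [0.493, -0.1069, 0.2994]
tcp_rot: [0.999, 0.053, -0.0, -0.0]
force: [-0.3, 0.5, -0.6]
opening: 0.075
grip_force: 0.0
```

{"method": "carry_out", "body": {"deltas": [{"dx": 0,"dy": 0,"dz": 0.1,"yaw": 0,"jaw": 0.6},{"dx": 0,"dy": 0,"dz": 0.2,"yaw": 0,"jaw": 0.6},{"dx": 0,"dy": 0,"dz": 0.2,"yaw": 0,"jaw": 0.6},{"dx": 0,"dy": 0,"dz": 0.2,"yaw": 0,"jaw": 0.6},{"dx": 0,"dy": 0,"dz": 0.2,"yaw": 0,"jaw": 0.6}]}}

```text
time: 19.35
eef_pos: [0.4928, -0.1076, 0.2755]
tcp_rot: [0.998, 0.057, 0.0, -0.0]
force: [-0.2, -0.2, 0.6]
opening: 0.0753
grip_force: 0.0
```

Run:
```python
from h import *
plan([(.4925,-.1113,.2335,-83.7)])
im,d=snap("side","side4")
for o in panels("side",im,d,roi=(.35,.75,-.36,.02)): print(*o)
```

```text
start [  0.4928  -0.1076   0.2755 -83.5019]
{'dx': np.float64(-0.006), 'dy': np.float64(0.03), 'dz': np.float64(0.35), 'yaw': np.float64(0.0011)} 
[ 490.4 -112.1] [101.3  51.4] 5.4 45.4 515 [277. 231.]
[ 635.9 -231.2] [104.9  51.1] 15.0 45.2 535 [349. 231.]
```

{"method": "carry_out", "body": {"deltas": [{"dx": 0,"dy": 0.03,"dz": 0.12,"yaw": 0,"jaw": 0.6},{"dx": 0,"dy": 0.03,"dz": 0.24,"yaw": 0,"jaw": 0.6},{"dx": 0,"dy": 0.03,"dz": 0.33,"yaw": 0,"jaw": 0.6},{"dx": 0,"dy": 0.03,"dz": 0.35,"yaw": 0,"jaw": 0.6},{"dx": 0,"dy": 0.03,"dz": 0.35,"yaw": 0,"jaw": 0.6}]}}

```text
time: 19.9
eef_pos: [0.493, -0.1111, 0.2331]
tcp_rot: [0.998, 0.056, -0.0, 0.0]
force: [1.6, 0.1, 1.1]
opening: 0.0752
grip_force: 0.0
```

{"method": "carry_out", "body": {"deltas": [{"dx": 0,"dy": 0,"dz": 0,"yaw": 0,"jaw": -0.2},{"dx": 0,"dy": 0,"dz": 0,"yaw": 0,"jaw": -0.2},{"dx": 0,"dy": 0,"dz": 0,"yaw": 0,"jaw": -0.2},{"dx": 0,"dy": 0,"dz": 0,"yaw": 0,"jaw": -0.2},{"dx": 0,"dy": 0,"dz": 0,"yaw": 0,"jaw": -0.2}], "grip_force": 20}}

```text
time: 20.4
eef_pos: [0.4933, -0.1109, 0.2337]
tcp_rot: [0.998, 0.056, 0.0, -0.0]
force: [-1.4, 1.5, 6.5]
opening: 0.0499
grip_force: 20.0
```

{"method": "carry_out", "body": {"deltas": [{"dx": 0,"dy": 0,"dz": 0,"yaw": 0,"jaw": -0.2},{"dx": 0,"dy": 0,"dz": -0.2,"yaw": 0,"jaw": -0.2},{"dx": 0,"dy": 0,"dz": -0.5,"yaw": 0,"jaw": -0.2},{"dx": 0,"dy": 0,"dz": -0.9,"yaw": 0,"jaw": -0.2},{"dx": 0,"dy": 0,"dz": -1,"yaw": 0,"jaw": -0.2}]}}

```text
time: 20.9
eef_pos: [0.4938, -0.1118, 0.3571]
tcp_rot: [0.998, 0.056, 0.002, -0.0]
force: [0.4, -0.4, -1.2]
opening: 0.0498
grip_force: 20.0
```

Run:
```python
from h import *
plan([(.45,-.005,.39,-65),(.42,.105,.40,-40),(.405,.22,.40,-20),(.4014,.33,.40,-7.7),(.4014,.3914,.35,-7.7),(.4014,.3914,.25,-7.7)])
```

```text
start [  0.4938  -0.1118   0.3571 -83.5917]
{'dx': np.float64(-0.264), 'dy': np.float64(-0.925), 'dz': np.float64(-0.274), 'yaw': np.float64(-0.1033)} 
{'dx': np.float64(0.161), 'dy': np.float64(-0.936), 'dz': np.float64(-0.083), 'yaw': np.float64(-0.1389)} 
{'dx': np.float64(0.654), 'dy': np.float64(-0.712), 'dz': np.float64(-0.0), 'yaw': np.float64(-0.1111)} 
{'dx': np.float64(0.851), 'dy': np.float64(-0.342), 'dz': np.float64(-0.0), 'yaw': np.float64(-0.0683)} 
{'dx': np.float64(0.507), 'dy': np.float64(-0.069), 'dz': np.float64(0.417), 'yaw': np.float64(-0.0)} 
{'dx': np.float64(0.0), 'dy': np.float64(0.0), 'dz': np.float64(0.833), 'yaw': np.float64(-0.0)}
```

{"method": "carry_out", "body": {"deltas": [{"dx": -0.13,"dy": -0.46,"dz": -0.27,"yaw": -0.05,"jaw": -0.2},{"dx": -0.26,"dy": -0.92,"dz": -0.27,"yaw": -0.1,"jaw": -0.2},{"dx": -0.26,"dy": -0.92,"dz": -0.27,"yaw": -0.103,"jaw": -0.2},{"dx": -0.26,"dy": -0.92,"dz": -0.27,"yaw": -0.103,"jaw": -0.2},{"dx": -0.26,"dy": -0.92,"dz": -0.27,"yaw": -0.103,"jaw": -0.2}]}}

```text
time: 21.4
eef_pos: [0.4496, -0.0045, 0.3858]
tcp_rot: [0.976, 0.217, 0.0, -0.0]
force: [-0.4, -0.4, -1.1]
opening: 0.0499
grip_force: 20.0
```

{"method": "carry_out", "body": {"deltas": [{"dx": 0.08,"dy": -0.47,"dz": -0.08,"yaw": -0.05,"jaw": -0.2},{"dx": 0.16,"dy": -0.94,"dz": -0.08,"yaw": -0.1,"jaw": -0.2},{"dx": 0.16,"dy": -0.94,"dz": -0.08,"yaw": -0.139,"jaw": -0.2},{"dx": 0.16,"dy": -0.94,"dz": -0.08,"yaw": -0.139,"jaw": -0.2},{"dx": 0.16,"dy": -0.94,"dz": -0.08,"yaw": -0.139,"jaw": -0.2}]}}

```text
time: 21.9
eef_pos: [0.42, 0.1045, 0.3951]
tcp_rot: [0.907, 0.421, -0.0, 0.0]
force: [0.8, 0.4, -1.5]
opening: 0.0499
grip_force: 20.0
```

{"method": "carry_out", "body": {"deltas": [{"dx": 0.33,"dy": -0.36,"dz": 0,"yaw": -0.05,"jaw": -0.2},{"dx": 0.65,"dy": -0.71,"dz": 0,"yaw": -0.1,"jaw": -0.2},{"dx": 0.65,"dy": -0.71,"dz": 0,"yaw": -0.111,"jaw": -0.2},{"dx": 0.65,"dy": -0.71,"dz": 0,"yaw": -0.111,"jaw": -0.2},{"dx": 0.65,"dy": -0.71,"dz": 0,"yaw": -0.111,"jaw": -0.2}]}}

```text
time: 22.4
eef_pos: [0.4051, 0.2184, 0.3951]
tcp_rot: [0.821, 0.571, -0.0, 0.0]
force: [0.5, -0.2, -0.2]
opening: 0.0492
grip_force: 20.0
```

{"method": "carry_out", "body": {"deltas": [{"dx": 0.43,"dy": -0.17,"dz": 0,"yaw": -0.04,"jaw": -0.2},{"dx": 0.85,"dy": -0.34,"dz": 0,"yaw": -0.068,"jaw": -0.2},{"dx": 0.85,"dy": -0.34,"dz": 0,"yaw": -0.068,"jaw": -0.2},{"dx": 0.85,"dy": -0.34,"dz": 0,"yaw": -0.068,"jaw": -0.2},{"dx": 0.85,"dy": -0.34,"dz": 0,"yaw": -0.068,"jaw": -0.2}]}}

```text
time: 22.9
eef_pos: [0.4018, 0.3277, 0.3953]
tcp_rot: [0.755, 0.656, -0.0, 0.0]
force: [0.6, -0.5, -0.7]
opening: 0.0497
grip_force: 20.0
```

{"method": "carry_out", "body": {"deltas": [{"dx": 0.25,"dy": -0.03,"dz": 0.2,"yaw": 0,"jaw": -0.2},{"dx": 0.51,"dy": -0.07,"dz": 0.4,"yaw": 0,"jaw": -0.2},{"dx": 0.51,"dy": -0.07,"dz": 0.7,"yaw": 0,"jaw": -0.2},{"dx": 0.51,"dy": -0.07,"dz": 0.9,"yaw": 0,"jaw": -0.2},{"dx": 0.51,"dy": -0.07,"dz": 0.9,"yaw": 0,"jaw": -0.2}]}}

```text
time: 23.4
eef_pos: [0.401, 0.3891, 0.2852]
tcp_rot: [0.754, 0.656, -0.002, 0.001]
force: [0.3, -0.7, -0.1]
opening: 0.0495
grip_force: 20.0
```

Run:
```python
from h import *
plan([(.4014,.3914,.2105,-7.7)])
```

```text
start [ 0.401   0.3891  0.2852 -7.963 ]
{'dx': np.float64(0.019), 'dy': np.float64(0.001), 'dz': np.float64(0.622), 'yaw': np.float64(-0.0015)}
```

{"method": "carry_out", "body": {"deltas": [{"dx": 0.02,"dy": 0,"dz": 0.2,"yaw": 0,"jaw": -0.2},{"dx": 0.02,"dy": 0,"dz": 0.4,"yaw": 0,"jaw": -0.2},{"dx": 0.02,"dy": 0,"dz": 0.56,"yaw": 0,"jaw": -0.2},{"dx": 0.02,"dy": 0,"dz": 0.62,"yaw": 0,"jaw": -0.2},{"dx": 0.02,"dy": 0,"dz": 0.62,"yaw": 0,"jaw": -0.2}]}}

```text
time: 23.9
eef_pos: [0.4018, 0.3932, 0.2137]
tcp_rot: [0.754, 0.657, -0.0, 0.0]
force: [0.8, 0.1, -0.2]
opening: 0.0496
grip_force: 20.0
```

{"method": "carry_out", "body": {"deltas": [{"dx": 0,"dy": 0,"dz": 0,"yaw": 0,"jaw": 0.25},{"dx": 0,"dy": 0,"dz": 0,"yaw": 0,"jaw": 0.25},{"dx": 0,"dy": 0,"dz": 0,"yaw": 0,"jaw": 0.25},{"dx": 0,"dy": 0,"dz": -0.2,"yaw": 0,"jaw": 0.25},{"dx": 0,"dy": 0,"dz": -0.5,"yaw": 0,"jaw": 0.25}]}}

```text
time: 24.4
eef_pos: [0.4007, 0.3936, 0.2728]
tcp_rot: [0.753, 0.658, -0.001, 0.0]
force: [0.6, 0.9, 0.9]
opening: 0.0588
grip_force: 0.0
```

{"method": "carry_out", "body": {"deltas": [{"dx": 0,"dy": 0,"dz": -0.3,"yaw": 0,"jaw": 0.6},{"dx": 0,"dy": 0,"dz": -0.7,"yaw": 0,"jaw": 0.6},{"dx": 0,"dy": 0,"dz": -0.9,"yaw": 0,"jaw": 0.6},{"dx": 0,"dy": 0,"dz": -0.9,"yaw": 0,"jaw": 0.6},{"dx": 0,"dy": 0,"dz": -0.9,"yaw": 0,"jaw": 0.6}]}}

```text
time: 24.9
eef_pos: [0.401, 0.394, 0.3815]
tcp_rot: [0.753, 0.658, 0.001, -0.0]
force: [-0.5, 0.1, 0.2]
opening: 0.0754
grip_force: 0.0
```

Run:
```python
from h import *
for n in ("top","side"):
    im,d=snap(n,n+"5")
    for o in panels(n,im,d,roi=(.35,.75,-.36,.02)): print(n,*o)
    for o in panels(n,im,d,zr=(.015,.044),roi=(.33,.62,.07,.5)): print(n,"bed/tray",*o)
plan([(.405,.28,.40,-25),(.415,.165,.40,-45),(.45,.05,.38,-60),(.52,-.05,.36,-70),(.6,-.15,.34,-75.5),(.638,-.231,.30,-75.5)])
```

```text
top [ 640.4 -230.9] [99.2 49.9] 13.8 46.8 543 [341. 146.]
top bed/tray [545.7 148.6] [ 79.6 113.7] 90.3 35.8 645 [216. 178.]
top bed/tray [405.4 390.5] [99.5 50.7] 82.1 22.5 523 [135. 224.]
side [ 636.4 -231.2] [103.4  50.4] 14.9 45.1 531 [349. 231.]
side bed/tray [438.6 386.2] [139.  190.6] 171.5 21.9 648 [165. 166.]
side bed/tray [549.1 170.3] [114.4 169.8] 99.8 34.9 505 [230. 179.]
start [ 0.4008  0.3939  0.3802 -7.7543]
{'dx': np.float64(-0.936), 'dy': np.float64(0.162), 'dz': np.float64(-0.165), 'yaw': np.float64(0.0958)} 
{'dx': np.float64(-0.833), 'dy': np.float64(0.481), 'dz': np.float64(-0.0), 'yaw': np.float64(0.1111)} 
{'dx': np.float64(-0.471), 'dy': np.float64(0.884), 'dz': np.float64(0.167), 'yaw': np.float64(0.0833)} 
{'dx': np.float64(0.089), 'dy': np.float64(1.013), 'dz': np.float64(0.167), 'yaw': np.float64(0.0556)} BIG
{'dx': np.float64(0.341), 'dy': np.float64(1.011), 'dz': np.float64(0.167), 'yaw': np.float64(0.0306)} BIG
{'dx': np.float64(0.138), 'dy': np.float64(0.733), 'dz': np.float64(0.333), 'yaw': np.float64(-0.0)}
```

{"method": "carry_out", "body": {"deltas": [{"dx": -0.47,"dy": 0.08,"dz": -0.16,"yaw": 0.05,"jaw": 0.6},{"dx": -0.94,"dy": 0.16,"dz": -0.16,"yaw": 0.096,"jaw": 0.6},{"dx": -0.94,"dy": 0.16,"dz": -0.16,"yaw": 0.096,"jaw": 0.6},{"dx": -0.94,"dy": 0.16,"dz": -0.16,"yaw": 0.096,"jaw": 0.6},{"dx": -0.94,"dy": 0.16,"dz": -0.16,"yaw": 0.096,"jaw": 0.6}]}}

```text
time: 25.5
eef_pos: [0.4048, 0.2802, 0.3998]
tcp_rot: [0.843, 0.538, -0.0, 0.0]
force: [-0.2, 0.2, -0.2]
opening: 0.0751
grip_force: 0.0
```

{"method": "carry_out", "body": {"deltas": [{"dx": -0.42,"dy": 0.24,"dz": 0,"yaw": 0.05,"jaw": 0.6},{"dx": -0.83,"dy": 0.48,"dz": 0,"yaw": 0.1,"jaw": 0.6},{"dx": -0.83,"dy": 0.48,"dz": 0,"yaw": 0.111,"jaw": 0.6},{"dx": -0.83,"dy": 0.48,"dz": 0,"yaw": 0.111,"jaw": 0.6},{"dx": -0.83,"dy": 0.48,"dz": 0,"yaw": 0.111,"jaw": 0.6}]}}

```text
time: 26.0
eef_pos: [0.415, 0.1666, 0.4002]
tcp_rot: [0.923, 0.384, 0.0, 0.0]
force: [-0.3, 0.8, -0.4]
opening: 0.0754
grip_force: 0.0
```

{"method": "carry_out", "body": {"deltas": [{"dx": -0.24,"dy": 0.44,"dz": 0.08,"yaw": 0.04,"jaw": 0.6},{"dx": -0.47,"dy": 0.88,"dz": 0.17,"yaw": 0.083,"jaw": 0.6},{"dx": -0.47,"dy": 0.88,"dz": 0.17,"yaw": 0.083,"jaw": 0.6},{"dx": -0.47,"dy": 0.88,"dz": 0.17,"yaw": 0.083,"jaw": 0.6},{"dx": -0.47,"dy": 0.88,"dz": 0.17,"yaw": 0.083,"jaw": 0.6}]}}

```text
time: 26.5
eef_pos: [0.4501, 0.052, 0.3796]
tcp_rot: [0.966, 0.26, -0.0, 0.001]
force: [0.1, 0.3, 0.3]
opening: 0.0752
grip_force: 0.0
```

{"method": "carry_out", "body": {"deltas": [{"dx": 0.05,"dy": 0.5,"dz": 0.08,"yaw": 0.03,"jaw": 0.6},{"dx": 0.09,"dy": 1,"dz": 0.17,"yaw": 0.056,"jaw": 0.6},{"dx": 0.09,"dy": 1,"dz": 0.17,"yaw": 0.056,"jaw": 0.6},{"dx": 0.09,"dy": 1,"dz": 0.17,"yaw": 0.056,"jaw": 0.6},{"dx": 0.09,"dy": 1,"dz": 0.17,"yaw": 0.056,"jaw": 0.6}]}}

```text
time: 27.0
eef_pos: [0.5195, -0.0465, 0.359]
tcp_rot: [0.985, 0.174, -0.001, 0.0]
force: [0.7, -0.5, -1.2]
opening: 0.0749
grip_force: 0.0
```

{"method": "carry_out", "body": {"deltas": [{"dx": 0.17,"dy": 0.5,"dz": 0.08,"yaw": 0.031,"jaw": 0.6},{"dx": 0.34,"dy": 1,"dz": 0.17,"yaw": 0.031,"jaw": 0.6},{"dx": 0.34,"dy": 1,"dz": 0.17,"yaw": 0.031,"jaw": 0.6},{"dx": 0.34,"dy": 1,"dz": 0.17,"yaw": 0.031,"jaw": 0.6},{"dx": 0.34,"dy": 1,"dz": 0.17,"yaw": 0.031,"jaw": 0.6}]}}

```text
time: 27.5
eef_pos: [0.5985, -0.1452, 0.3388]
tcp_rot: [0.992, 0.126, -0.0, -0.0]
force: [0.5, 0.6, 0.4]
opening: 0.0752
grip_force: 0.0
```

{"method": "carry_out", "body": {"deltas": [{"dx": 0.07,"dy": 0.36,"dz": 0.1,"yaw": 0,"jaw": 0.6},{"dx": 0.14,"dy": 0.73,"dz": 0.3,"yaw": 0,"jaw": 0.6},{"dx": 0.14,"dy": 0.73,"dz": 0.4,"yaw": 0,"jaw": 0.6},{"dx": 0.14,"dy": 0.73,"dz": 0.4,"yaw": 0,"jaw": 0.6},{"dx": 0.14,"dy": 0.73,"dz": 0.4,"yaw": 0,"jaw": 0.6}]}}

```text
time: 28.0
eef_pos: [0.6365, -0.2252, 0.2916]
tcp_rot: [0.992, 0.126, 0.0, -0.001]
force: [0.1, -0.0, -0.3]
opening: 0.0752
grip_force: 0.0
```

Run:
```python
from h import *
im,d=snap("side","side6")
for o in panels("side",im,d,roi=(.35,.75,-.36,.02)): print(*o)
plan([(.6368,-.231,.2335,-75.5)])
```

```text
[ 635.5 -230.8] [103.9  50.8] 14.1 45.0 525 [349. 231.]
start [  0.6367  -0.2253   0.292  -75.4812]
{'dx': np.float64(-0.011), 'dy': np.float64(0.046), 'dz': np.float64(0.488), 'yaw': np.float64(0.0001)}
```

{"method": "carry_out", "body": {"deltas": [{"dx": -0.01,"dy": 0.046,"dz": 0.16,"yaw": 0,"jaw": 0.6},{"dx": -0.01,"dy": 0.046,"dz": 0.32,"yaw": 0,"jaw": 0.6},{"dx": -0.01,"dy": 0.046,"dz": 0.45,"yaw": 0,"jaw": 0.6},{"dx": -0.01,"dy": 0.046,"dz": 0.485,"yaw": 0,"jaw": 0.6},{"dx": -0.01,"dy": 0.046,"dz": 0.485,"yaw": 0,"jaw": 0.6}]}}

```text
time: 28.55
eef_pos: [0.6364, -0.233, 0.2318]
tcp_rot: [0.992, 0.125, -0.001, -0.0]
force: [1.2, 0.2, -0.3]
opening: 0.0753
grip_force: 0.0
```

{"method": "carry_out", "body": {"deltas": [{"dx": 0,"dy": 0,"dz": 0,"yaw": 0,"jaw": -0.2},{"dx": 0,"dy": 0,"dz": 0,"yaw": 0,"jaw": -0.2},{"dx": 0,"dy": 0,"dz": 0,"yaw": 0,"jaw": -0.2},{"dx": 0,"dy": 0,"dz": 0,"yaw": 0,"jaw": -0.2},{"dx": 0,"dy": 0,"dz": 0,"yaw": 0,"jaw": -0.2}]}}

```text
time: 29.05
eef_pos: [0.6368, -0.2332, 0.2333]
tcp_rot: [0.992, 0.125, 0.0, 0.0]
force: [-1.0, 1.6, 5.6]
opening: 0.0499
grip_force: 20.0
```

{"method": "carry_out", "body": {"deltas": [{"dx": 0,"dy": 0,"dz": 0,"yaw": 0,"jaw": -0.2},{"dx": 0,"dy": 0,"dz": -0.2,"yaw": 0,"jaw": -0.2},{"dx": 0,"dy": 0,"dz": -0.5,"yaw": 0,"jaw": -0.2},{"dx": 0,"dy": 0,"dz": -0.9,"yaw": 0,"jaw": -0.2},{"dx": 0,"dy": 0,"dz": -1,"yaw": 0,"jaw": -0.2}]}}

```text
time: 29.55
eef_pos: [0.6372, -0.2342, 0.3575]
tcp_rot: [0.992, 0.125, 0.002, 0.001]
force: [0.3, -1.3, -0.3]
opening: 0.0496
grip_force: 20.0
```

Run:
```python
from h import *
plan([(.57,-.14,.39,-70),(.495,-.05,.40,-60),(.43,.05,.40,-50),(.415,.165,.40,-35),(.43,.275,.40,-18),(.4785,.3806,.36,-7.7),(.4785,.3806,.27,-7.7)])
```

```text
start [  0.6372  -0.2342   0.3575 -75.6567]
{'dx': np.float64(-0.348), 'dy': np.float64(-0.899), 'dz': np.float64(-0.27), 'yaw': np.float64(-0.0314)} 
{'dx': np.float64(-0.331), 'dy': np.float64(-0.919), 'dz': np.float64(-0.083), 'yaw': np.float64(-0.0556)} 
{'dx': np.float64(-0.052), 'dy': np.float64(-0.993), 'dz': np.float64(-0.0), 'yaw': np.float64(-0.0556)} 
{'dx': np.float64(0.52), 'dy': np.float64(-0.814), 'dz': np.float64(-0.0), 'yaw': np.float64(-0.0833)} 
{'dx': np.float64(0.823), 'dy': np.float64(-0.423), 'dz': np.float64(-0.0), 'yaw': np.float64(-0.0944)} 
{'dx': np.float64(0.962), 'dy': np.float64(0.112), 'dz': np.float64(0.333), 'yaw': np.float64(-0.0572)} 
{'dx': np.float64(0.0), 'dy': np.float64(0.0), 'dz': np.float64(0.75), 'yaw': np.float64(-0.0)}
```

{"method": "carry_out", "body": {"deltas": [{"dx": -0.17,"dy": -0.45,"dz": -0.27,"yaw": -0.031,"jaw": -0.2},{"dx": -0.35,"dy": -0.9,"dz": -0.27,"yaw": -0.031,"jaw": -0.2},{"dx": -0.35,"dy": -0.9,"dz": -0.27,"yaw": -0.031,"jaw": -0.2},{"dx": -0.35,"dy": -0.9,"dz": -0.27,"yaw": -0.031,"jaw": -0.2},{"dx": -0.35,"dy": -0.9,"dz": -0.27,"yaw": -0.031,"jaw": -0.2}]}}

```text
time: 30.05
eef_pos: [0.5692, -0.1386, 0.3853]
tcp_rot: [0.985, 0.174, 0.0, -0.0]
force: [1.2, -0.2, -2.7]
opening: 0.0496
grip_force: 20.0
```

{"method": "carry_out", "body": {"deltas": [{"dx": -0.17,"dy": -0.46,"dz": -0.08,"yaw": -0.03,"jaw": -0.2},{"dx": -0.33,"dy": -0.92,"dz": -0.08,"yaw": -0.056,"jaw": -0.2},{"dx": -0.33,"dy": -0.92,"dz": -0.08,"yaw": -0.056,"jaw": -0.2},{"dx": -0.33,"dy": -0.92,"dz": -0.08,"yaw": -0.056,"jaw": -0.2},{"dx": -0.33,"dy": -0.92,"dz": -0.08,"yaw": -0.056,"jaw": -0.2}]}}

```text
time: 30.55
eef_pos: [0.4948, -0.0493, 0.395]
tcp_rot: [0.966, 0.259, 0.0, 0.0]
force: [-0.1, -0.0, -0.8]
opening: 0.0494
grip_force: 20.0
```

{"method": "carry_out", "body": {"deltas": [{"dx": -0.03,"dy": -0.5,"dz": 0,"yaw": -0.03,"jaw": -0.2},{"dx": -0.05,"dy": -0.99,"dz": 0,"yaw": -0.056,"jaw": -0.2},{"dx": -0.05,"dy": -0.99,"dz": 0,"yaw": -0.056,"jaw": -0.2},{"dx": -0.05,"dy": -0.99,"dz": 0,"yaw": -0.056,"jaw": -0.2},{"dx": -0.05,"dy": -0.99,"dz": 0,"yaw": -0.056,"jaw": -0.2}]}}

```text
time: 31.05
eef_pos: [0.4305, 0.0503, 0.395]
tcp_rot: [0.94, 0.342, 0.0, 0.0]
force: [0.2, -1.2, -0.6]
opening: 0.0495
grip_force: 20.0
```

{"method": "carry_out", "body": {"deltas": [{"dx": 0.26,"dy": -0.4,"dz": 0,"yaw": -0.04,"jaw": -0.2},{"dx": 0.52,"dy": -0.81,"dz": 0,"yaw": -0.083,"jaw": -0.2},{"dx": 0.52,"dy": -0.81,"dz": 0,"yaw": -0.083,"jaw": -0.2},{"dx": 0.52,"dy": -0.81,"dz": 0,"yaw": -0.083,"jaw": -0.2},{"dx": 0.52,"dy": -0.81,"dz": 0,"yaw": -0.083,"jaw": -0.2}]}}

```text
time: 31.55
eef_pos: [0.4157, 0.1642, 0.3946]
tcp_rot: [0.888, 0.461, -0.0, 0.001]
force: [-0.1, -0.1, -1.6]
opening: 0.0497
grip_force: 20.0
```

{"method": "carry_out", "body": {"deltas": [{"dx": 0.41,"dy": -0.21,"dz": 0,"yaw": -0.04,"jaw": -0.2},{"dx": 0.82,"dy": -0.42,"dz": 0,"yaw": -0.08,"jaw": -0.2},{"dx": 0.82,"dy": -0.42,"dz": 0,"yaw": -0.094,"jaw": -0.2},{"dx": 0.82,"dy": -0.42,"dz": 0,"yaw": -0.094,"jaw": -0.2},{"dx": 0.82,"dy": -0.42,"dz": 0,"yaw": -0.094,"jaw": -0.2}]}}

```text
time: 32.05
eef_pos: [0.4306, 0.2731, 0.3946]
tcp_rot: [0.81, 0.586, -0.0, 0.0]
force: [1.1, -0.8, -0.6]
opening: 0.0495
grip_force: 20.0
```

{"method": "carry_out", "body": {"deltas": [{"dx": 0.48,"dy": 0.05,"dz": 0,"yaw": -0.03,"jaw": -0.2},{"dx": 0.96,"dy": 0.11,"dz": 0.33,"yaw": -0.057,"jaw": -0.2},{"dx": 0.96,"dy": 0.11,"dz": 0.7,"yaw": -0.057,"jaw": -0.2},{"dx": 0.96,"dy": 0.11,"dz": 0.9,"yaw": -0.057,"jaw": -0.2},{"dx": 0.96,"dy": 0.11,"dz": 0.9,"yaw": -0.057,"jaw": -0.2}]}}

```text
time: 32.55
eef_pos: [0.4776, 0.3785, 0.2829]
tcp_rot: [0.754, 0.656, -0.003, 0.001]
force: [0.5, 0.8, -0.9]
opening: 0.0496
grip_force: 20.0
```

Run:
```python
from h import *
plan([(.4785,.3806,.2105,-7.7)])
```

```text
start [ 0.4776  0.3785  0.2829 -7.9396]
{'dx': np.float64(0.019), 'dy': np.float64(0.005), 'dz': np.float64(0.604), 'yaw': np.float64(-0.0013)}
```

{"method": "carry_out", "body": {"deltas": [{"dx": 0.02,"dy": 0,"dz": 0.2,"yaw": 0,"jaw": -0.2},{"dx": 0.02,"dy": 0,"dz": 0.4,"yaw": 0,"jaw": -0.2},{"dx": 0.02,"dy": 0,"dz": 0.54,"yaw": 0,"jaw": -0.2},{"dx": 0.02,"dy": 0,"dz": 0.61,"yaw": 0,"jaw": -0.2},{"dx": 0.02,"dy": 0,"dz": 0.61,"yaw": 0,"jaw": -0.2}]}}

```text
time: 33.05
eef_pos: [0.4785, 0.3824, 0.2139]
tcp_rot: [0.754, 0.657, -0.0, 0.0]
force: [-0.4, -0.1, -0.2]
opening: 0.0498
grip_force: 20.0
```

{"method": "carry_out", "body": {"deltas": [{"dx": 0,"dy": 0,"dz": 0,"yaw": 0,"jaw": 0.25},{"dx": 0,"dy": 0,"dz": 0,"yaw": 0,"jaw": 0.25},{"dx": 0,"dy": 0,"dz": 0,"yaw": 0,"jaw": 0.25},{"dx": 0,"dy": 0,"dz": -0.2,"yaw": 0,"jaw": 0.25},{"dx": 0,"dy": 0,"dz": -0.5,"yaw": 0,"jaw": 0.25}]}}

```text
time: 33.55
eef_pos: [0.4777, 0.3827, 0.2732]
tcp_rot: [0.753, 0.658, -0.001, 0.0]
force: [0.0, -0.4, -0.5]
opening: 0.0586
grip_force: 0.0
```

{"method": "carry_out", "body": {"deltas": [{"dx": 0,"dy": 0,"dz": -0.3,"yaw": 0,"jaw": 0.25},{"dx": 0,"dy": 0,"dz": -0.7,"yaw": 0,"jaw": 0.25},{"dx": 0,"dy": 0,"dz": -1,"yaw": 0,"jaw": -1},{"dx": 0,"dy": 0,"dz": -1,"yaw": 0,"jaw": -1},{"dx": 0,"dy": 0,"dz": -1,"yaw": 0,"jaw": -1}]}}

```text
time: 34.05
eef_pos: [0.4782, 0.383, 0.3946]
tcp_rot: [0.753, 0.658, 0.001, -0.0]
force: [-0.3, 0.3, -0.6]
opening: 0.0383
grip_force: 0.0
```

Run:
```python
from h import *
for n in ("top","side"):
    im,d=snap(n,n+"7")
    for o in panels(n,im,d,zr=(.015,.044),roi=(.33,.5,.28,.5)): print(n,"tray",*o)
    P=cloud(n,d); hsv=cv2.cvtColor(im,cv2.COLOR_BGR2HSV)
    m=((hsv[...,0]<6)|(hsv[...,0]>174))&(hsv[...,1]>150)&(P[...,2]>.1)&(P[...,2]<.25)&(P[...,1]>.2)&(P[...,1]<.3)
    print("knob",m.sum(),P[m].min(0) if m.any() else '',P[m].max(0) if m.any() else '',np.median(P[m],0) if m.any() else '')
    m=(P[...,2]>.19)&(P[...,2]<.25)&(P[...,1]>.2)&(P[...,1]<.3)&(P[...,0]>.46)&(P[...,0]<.62)&(hsv[...,1]<140)
    print("lid",m.sum(),np.percentile(P[m],[2,50,98],axis=0).round(4).tolist())
o=arm.observe();print(o["eef_pos"],o["opening"])
im=cv2.imread("pics/side7.png");cv2.imwrite("pics/s7.png",cv2.resize(im[70:240,110:310],(700,595),interpolation=cv2.INTER_CUBIC))
```

```text
top tray [479.6 382.8] [101.9  49.8] 83.3 22.0 475 [139. 200.]
top tray [405.3 390.4] [100.8  50.8] 82.3 22.1 525 [135. 224.]
knob 35 [0.52993585 0.25191266 0.20376741] [0.54106457 0.26929689 0.21123743] [0.53531496 0.26023604 0.20723671]
lid 306 [[0.5003, 0.2275, 0.1912], [0.5411, 0.2327, 0.2232], [0.5881, 0.2502, 0.2327]]
side tray [424.8 387.7] [139.8 166.2] 173.4 22.0 769 [168. 165.]
knob 0   
lid 387 [[0.4974, 0.2275, 0.1904], [0.5376, 0.2322, 0.2115], [0.5857, 0.248, 0.2295]]
[0.47787668 0.38291596 0.39281051] 0.03006157620329841
```

View pics/s7.png

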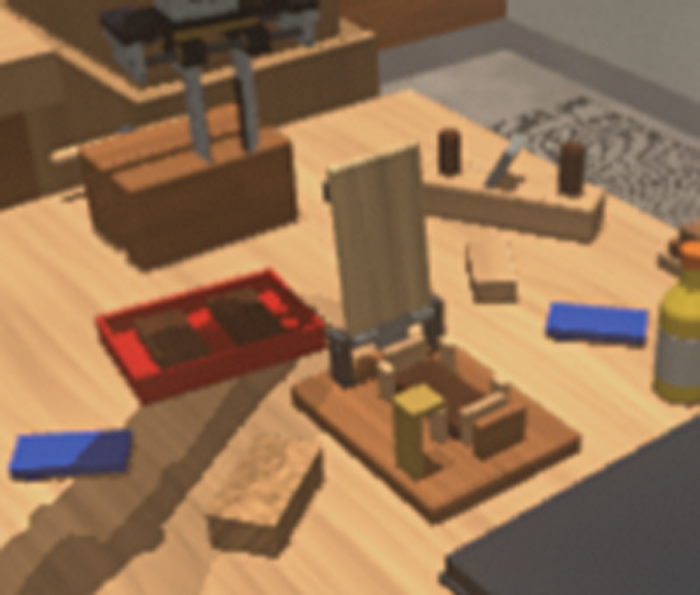

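Both rockers lie flat in the tray (crop px (172,338) and (245,315)), and the lid is still open. Next I work out the lid swing.

Run:
```python
from h import *
plan([(.563,.295,.396,0),(.563,.262,.396,0)])
def c(th,s=.148):
    return .222-s*np.cos(th)+.005*np.sin(th)+.008, .063+s*np.sin(th)+.005*np.cos(th)+.1995
# leading command a little ahead; start from (.262,.396)
p0=np.array([.262,.396]); prev=p0
ths=np.linspace(1.60,0,20)
for i in range(0,20,5):
    for th in ths[i:i+5]:
        q=np.array(c(th));
        d=q-prev; print(round(th,2),"dx",round(d[0]/.12,3),"dz",round(-d[1]/.12,3), q.round(4))
    prev=np.array(c(ths[i+4])); print()
```

```text
start [ 0.4779  0.3829  0.3928 -7.7542]
{'dx': np.float64(-0.63), 'dy': np.float64(0.802), 'dz': np.float64(-0.027), 'yaw': np.float64(-0.0431)} 
{'dx': np.float64(-0.275), 'dy': np.float64(0.0), 'dz': np.float64(-0.0), 'yaw': np.float64(-0.0)} 
1.6 dx -0.189 dz -0.119 [0.2393 0.4103]
1.52 dx -0.293 dz -0.121 [0.2269 0.4106]
1.43 dx -0.397 dz -0.115 [0.2144 0.4098]
1.35 dx -0.499 dz -0.099 [0.2021 0.4079]
1.26 dx -0.6 dz -0.076 [0.1899 0.4051]

1.18 dx -0.099 dz 0.032 [0.1781 0.4012]
1.09 dx -0.194 dz 0.073 [0.1666 0.3963]
1.01 dx -0.286 dz 0.121 [0.1556 0.3905]
0.93 dx -0.374 dz 0.177 [0.1451 0.3838]
0.84 dx -0.456 dz 0.24 [0.1352 0.3762]

0.76 dx -0.077 dz 0.07 [0.1259 0.3679]
0.67 dx -0.148 dz 0.146 [0.1175 0.3587]
0.59 dx -0.212 dz 0.228 [0.1098 0.3489]
0.51 dx -0.269 dz 0.314 [0.1029 0.3385]
0.42 dx -0.318 dz 0.406 [0.097  0.3276]

0.34 dx -0.042 dz 0.095 [0.092  0.3161]
0.25 dx -0.075 dz 0.193 [0.0879 0.3043]
0.17 dx -0.1 dz 0.294 [0.0849 0.2922]
0.08 dx -0.117 dz 0.397 [0.0829 0.2799]
0.0 dx -0.125 dz 0.5 [0.082  0.2675]
```

{"method": "carry_out", "body": {"deltas": [{"dx": -0.3,"dy": 0.4,"dz": -0.03,"yaw": -0.043,"jaw": -1},{"dx": -0.63,"dy": 0.8,"dz": -0.03,"yaw": -0.043,"jaw": -1},{"dx": -0.63,"dy": 0.8,"dz": -0.03,"yaw": -0.043,"jaw": -1},{"dx": -0.63,"dy": 0.8,"dz": -0.03,"yaw": -0.043,"jaw": -1},{"dx": -0.63,"dy": 0.8,"dz": -0.03,"yaw": -0.043,"jaw": -1}], "grip_force": 20}}

```text
time: 34.65
eef_pos: [0.5631, 0.2949, 0.3959]
tcp_rot: [0.708, 0.707, -0.001, -0.0]
force: [0.7, 0.3, 0.5]
opening: 0.0002
grip_force: 0.0
```

{"method": "carry_out", "body": {"deltas": [{"dx": -0.14,"dy": 0,"dz": 0,"yaw": 0,"jaw": -1},{"dx": -0.27,"dy": 0,"dz": 0,"yaw": 0,"jaw": -1},{"dx": -0.27,"dy": 0,"dz": 0,"yaw": 0,"jaw": -1},{"dx": -0.27,"dy": 0,"dz": 0,"yaw": 0,"jaw": -1},{"dx": -0.27,"dy": 0,"dz": 0,"yaw": 0,"jaw": -1}]}}

```text
time: 35.15
eef_pos: [0.5629, 0.2634, 0.3973]
tcp_rot: [0.707, 0.707, 0.0, -0.0]
force: [0.4, -0.1, -0.3]
opening: 0.0002
grip_force: 0.0
```

Run:
```python
from h import *
im,d=snap("top","top8"); P=cloud("top",d); hsv=cv2.cvtColor(im,cv2.COLOR_BGR2HSV)
cv2.imwrite("pics/t8.png",cv2.resize(im[120:230,130:270],(763,600),interpolation=cv2.INTER_CUBIC))
for o in panels("top",im,d,zr=(.03,.044),roi=(.45,.62,.07,.22)): print(*o)
print(arm.observe()["eef_pos"])
```

```text
[544.  141.8] [ 49.1 100. ] 90.3 36.3 550 [216. 178.]
[0.56295757 0.26341382 0.39726534]
```

View pics/t8.png

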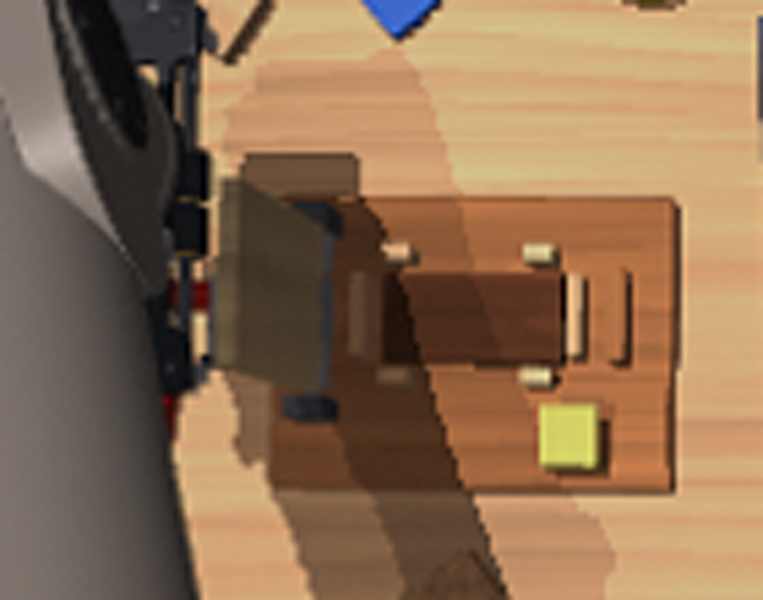

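The panel is centred in the well (544.0, 141.8, against the bed's 543.8, 142.3 in the same view), and the lid at crop px (270,290) is clear. Now I swing it down.

{"method": "carry_out", "body": {"deltas": [{"dx": -0.19,"dy": 0,"dz": -0.11,"yaw": 0,"jaw": -1},{"dx": -0.3,"dy": 0,"dz": -0.11,"yaw": 0,"jaw": -1},{"dx": -0.4,"dy": 0,"dz": -0.105,"yaw": 0,"jaw": -1},{"dx": -0.5,"dy": 0,"dz": -0.09,"yaw": 0,"jaw": -1},{"dx": -0.61,"dy": 0,"dz": -0.065,"yaw": 0,"jaw": -1}]}}

```text
time: 35.7
eef_pos: [0.5632, 0.189, 0.4048]
tcp_rot: [0.707, 0.707, 0.0, 0.0]
force: [1.0, 4.2, -0.5]
opening: 0.0005
grip_force: 1.7
```

{"method": "carry_out", "body": {"deltas": [{"dx": -0.1,"dy": 0,"dz": 0.03,"yaw": 0,"jaw": -1},{"dx": -0.194,"dy": 0,"dz": 0.073,"yaw": 0,"jaw": -1},{"dx": -0.286,"dy": 0,"dz": 0.121,"yaw": 0,"jaw": -1},{"dx": -0.374,"dy": 0,"dz": 0.177,"yaw": 0,"jaw": -1},{"dx": -0.456,"dy": 0,"dz": 0.24,"yaw": 0,"jaw": -1}]}}

```text
time: 36.2
eef_pos: [0.563, 0.1341, 0.3755]
tcp_rot: [0.707, 0.707, -0.0, -0.0]
force: [-0.4, 5.1, 0.3]
opening: 0.0001
grip_force: 2.0
```

{"method": "carry_out", "body": {"deltas": [{"dx": -0.077,"dy": 0,"dz": 0.07,"yaw": 0,"jaw": -1},{"dx": -0.148,"dy": 0,"dz": 0.146,"yaw": 0,"jaw": -1},{"dx": -0.212,"dy": 0,"dz": 0.228,"yaw": 0,"jaw": -1},{"dx": -0.269,"dy": 0,"dz": 0.314,"yaw": 0,"jaw": -1},{"dx": -0.318,"dy": 0,"dz": 0.406,"yaw": 0,"jaw": -1}]}}

```text
time: 36.7
eef_pos: [0.5631, 0.0961, 0.3266]
tcp_rot: [0.707, 0.707, -0.0, -0.0]
force: [-1.1, 4.7, 2.9]
opening: 0.0009
grip_force: 2.3
```

{"method": "carry_out", "body": {"deltas": [{"dx": -0.042,"dy": 0,"dz": 0.095,"yaw": 0,"jaw": -1},{"dx": -0.075,"dy": 0,"dz": 0.193,"yaw": 0,"jaw": -1},{"dx": -0.1,"dy": 0,"dz": 0.294,"yaw": 0,"jaw": -1},{"dx": -0.117,"dy": 0,"dz": 0.395,"yaw": 0,"jaw": -1},{"dx": -0.122,"dy": 0,"dz": 0.475,"yaw": 0,"jaw": -1}]}}

```text
time: 37.2
eef_pos: [0.5631, 0.0817, 0.2694]
tcp_rot: [0.707, 0.707, -0.0, 0.0]
force: [-1.3, 2.6, 4.4]
opening: 0.0006
grip_force: 2.8
```

{"method": "carry_out", "body": {"deltas": [{"dx": 0,"dy": 0,"dz": 0.01,"yaw": 0,"jaw": -1},{"dx": 0,"dy": 0,"dz": 0.02,"yaw": 0,"jaw": -1},{"dx": 0,"dy": 0,"dz": 0.02,"yaw": 0,"jaw": -1},{"dx": 0,"dy": 0,"dz": 0.02,"yaw": 0,"jaw": -1},{"dx": 0,"dy": 0,"dz": 0.02,"yaw": 0,"jaw": -1}]}}

```text
time: 37.7
eef_pos: [0.563, 0.0816, 0.2682]
tcp_rot: [0.707, 0.707, -0.0, 0.0]
force: [-3.3, 0.4, 6.1]
opening: 0.0003
grip_force: 2.9
```

{"method": "carry_out", "body": {"deltas": [{"dx": 0,"dy": 0,"dz": 0.008,"yaw": 0,"jaw": -1},{"dx": 0,"dy": -0.05,"dz": 0.008,"yaw": 0,"jaw": -1},{"dx": 0,"dy": -0.1,"dz": 0.008,"yaw": 0,"jaw": -1},{"dx": 0,"dy": -0.15,"dz": 0.008,"yaw": 0,"jaw": -1},{"dx": 0,"dy": -0.15,"dz": 0.008,"yaw": 0,"jaw": -1}]}}

```text
time: 38.2
eef_pos: [0.5454, 0.0817, 0.2678]
tcp_rot: [0.707, 0.707, 0.001, 0.001]
force: [1.9, -1.0, 5.7]
opening: 0.0004
grip_force: 3.4
```

{"method": "carry_out", "body": {"deltas": [{"dx": 0,"dy": -0.03,"dz": 0,"yaw": 0,"jaw": -1},{"dx": 0,"dy": -0.06,"dz": 0,"yaw": 0,"jaw": -1},{"dx": 0,"dy": -0.09,"dz": 0,"yaw": 0,"jaw": -1},{"dx": 0,"dy": -0.1,"dz": 0,"yaw": 0,"jaw": -1},{"dx": 0,"dy": -0.1,"dz": 0,"yaw": 0,"jaw": -1}]}}

```text
time: 38.7
eef_pos: [0.5339, 0.0817, 0.2679]
tcp_rot: [0.707, 0.707, 0.001, 0.001]
force: [4.2, -0.4, 5.5]
opening: 0.0005
grip_force: 3.5
```

{"method": "carry_out", "body": {"deltas": [{"dx": 0,"dy": -0.01,"dz": 0,"yaw": 0,"jaw": -1},{"dx": 0,"dy": -0.02,"dz": 0,"yaw": 0,"jaw": -1},{"dx": 0,"dy": -0.03,"dz": 0,"yaw": 0,"jaw": -1},{"dx": 0,"dy": -0.03,"dz": 0,"yaw": 0,"jaw": -1},{"dx": 0,"dy": -0.03,"dz": 0,"yaw": 0,"jaw": -1}]}}

```text
time: 39.2
eef_pos: [0.532, 0.0818, 0.2688]
tcp_rot: [0.707, 0.707, 0.003, 0.003]
force: [14.7, -0.2, 5.3]
opening: 0.0007
grip_force: 9.2
```

Run:
```python
from h import *
im,d=snap("side","side9"); P=cloud("side",d); hsv=cv2.cvtColor(im,cv2.COLOR_BGR2HSV)
cv2.imwrite("pics/s9.png",cv2.resize(im[140:230,190:290],(666,600),interpolation=cv2.INTER_CUBIC))
m=((hsv[...,0]<6)|(hsv[...,0]>174))&(hsv[...,1]>150)&(P[...,2]>.05)&(P[...,2]<.12)&(P[...,1]<.15)
print(m.sum(),np.median(P[m],0) if m.any() else '')
```

```text
19 [0.50856907 0.07884204 0.09231988]
```

View pics/s9.png

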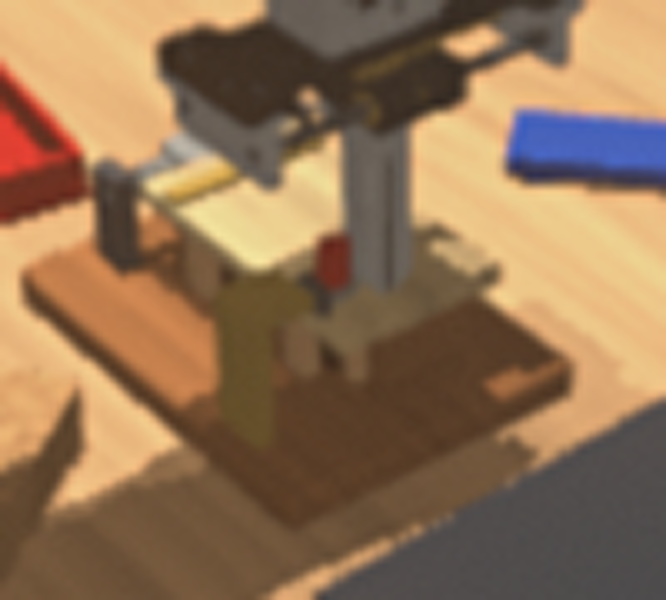

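The knob (crop px (333,262)) is shifted well over towards the keeper and the end stop is felt at 15 N, so the bolt is home. I back off and lift.

{"method": "carry_out", "body": {"deltas": [{"dx": 0,"dy": 0.05,"dz": 0,"yaw": 0,"jaw": -1},{"dx": 0,"dy": 0.08,"dz": 0,"yaw": 0,"jaw": -1},{"dx": 0,"dy": 0.08,"dz": -0.04,"yaw": 0,"jaw": -1},{"dx": 0,"dy": 0.08,"dz": -0.1,"yaw": 0,"jaw": -1},{"dx": 0,"dy": 0.08,"dz": -0.2,"yaw": 0,"jaw": -1}]}}

```text
time: 39.75
eef_pos: [0.5388, 0.0818, 0.2915]
tcp_rot: [0.707, 0.707, -0.001, -0.0]
force: [0.2, -0.3, 0.3]
opening: 0.0005
grip_force: 0.0
```

{"method": "carry_out", "body": {"deltas": [{"dx": 0,"dy": 0,"dz": -0.3,"yaw": 0,"jaw": -1},{"dx": 0,"dy": 0,"dz": -0.6,"yaw": 0,"jaw": -1},{"dx": 0,"dy": 0,"dz": -0.9,"yaw": 0,"jaw": -1},{"dx": 0,"dy": 0,"dz": -1,"yaw": 0,"jaw": -1},{"dx": 0,"dy": 0,"dz": -1,"yaw": 0,"jaw": -1}]}}

```text
time: 40.25
eef_pos: [0.5393, 0.0819, 0.4134]
tcp_rot: [0.707, 0.707, 0.002, 0.0]
force: [-0.1, 1.0, -0.6]
opening: 0.0003
grip_force: 0.0
```

Run:
```python
from h import *
im,d=snap("side","side10"); P=cloud("side",d); hsv=cv2.cvtColor(im,cv2.COLOR_BGR2HSV)
cv2.imwrite("pics/s10.png",cv2.resize(im[110:250,120:290],(728,600),interpolation=cv2.INTER_CUBIC))
m=((hsv[...,0]<6)|(hsv[...,0]>174))&(hsv[...,1]>150)&(P[...,2]>.05)&(P[...,2]<.12)&(P[...,1]<.15)
print(m.sum(),np.median(P[m],0) if m.any() else '',arm.observe()["eef_pos"])
```

```text
0  [0.53892887 0.0820287  0.41180031]
```

View pics/s10.png

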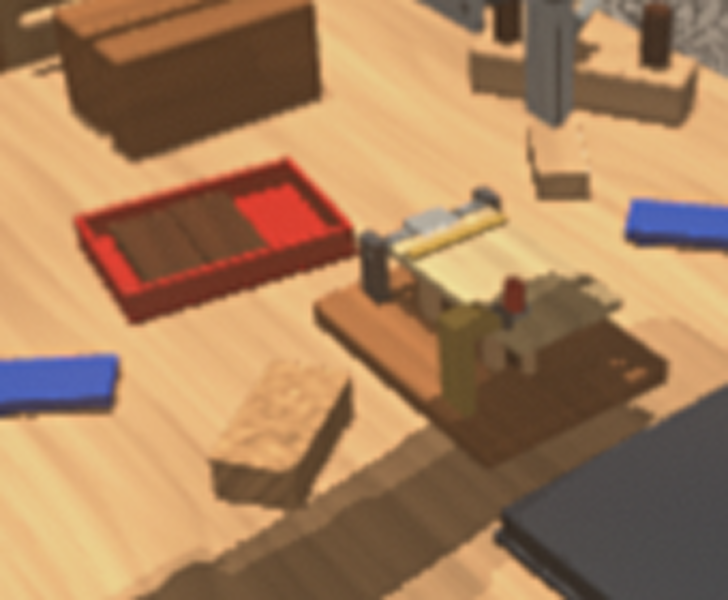

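The lid stays shut, with the bolt under the keeper (crop px (465,330)). The two tray panels now lie side by side at (150,250) and (220,225), so one was knocked. I check their positions.

Run:
```python
from h import *
im,d=snap("top","top11"); P=cloud("top",d)
for o in panels("top",im,d,zr=(.012,.05),roi=(.33,.56,.28,.5)): print(*o)
cv2.imwrite("pics/t11.png",cv2.resize(im[160:260,95:195],(600,600),interpolation=cv2.INTER_CUBIC))
```

```text
[443.4 391.9] [114.7 178.9] 173.2 22.0 1177 [134. 218.]
```

View pics/t11.png

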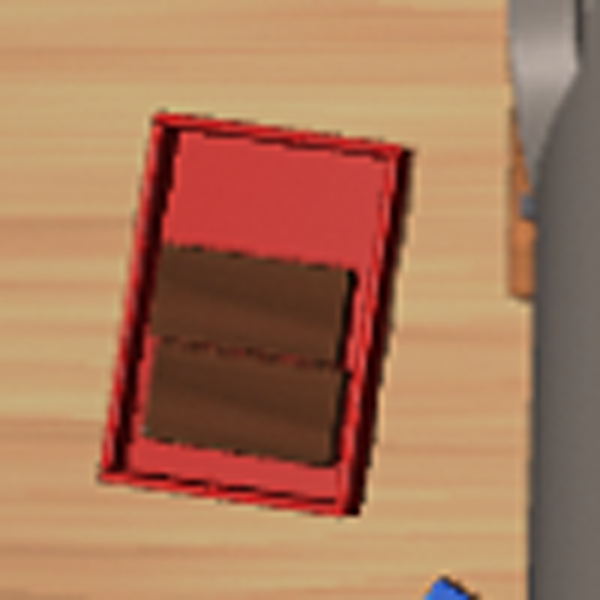

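Both panels lie flat in the tray, centred at crop px (252,303) and (243,402) against a tray middle of (255,315), so they are well within limits. I hand the job in.

```bash
python3 -c "
from bench import arm
print(arm.close_job())"
```

```text
the job is handed in; nothing more can be done
None
```

I handed the job in: the one solid panel lies flat in the press under the shut, bolted lid, and the two rocking panels lie in the red tray; only three panels were on the plate, and no verdict came back.

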